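Smoke alarms from the soak rack to the final-test fixture

ROBOT

A 7-joint arm with a two-finger parallel gripper is mounted at the origin on the work surface. World frame = base frame: x ahead of the robot, y to its left, z up, the work surface at z = 0. Lengths are in mm, angles in rad, forces in N, time in s.
With the tool pointing down it reaches from about 400 to 875 mm from the base axis. Payload 4.4 kg.
Tool frame: the origin (TCP) lies on the centre line of the jaws, within the pads' length; the fingertips stand 25 mm ahead of it and the grasp point (between the pads) lies 6 mm ahead of it (ctrl.finger_overhang is the distance from the TCP to the fingertips, in mm); z points along the fingers, y is the line along which they close (so a half turn about z gives the same grasp; the last joint's range is limited). The gripper opens to 85 mm and grips with 20 to 120 N. Pads are 22 mm wide; open, the fingers measure 114 mm over their backs; the gripper's body (76 mm by 85 mm) begins 54 mm behind the grasp point. The pads swing forward as they close: fully open they stand 13 mm farther back than shut.
Start: joints at [1.091, 0.628, 0.038, 1.517, -0.027, 0.996, -0.02], TCP at [261.388, -595.142, 223.713] pointing down, gripper open.
Joint ranges: [-3.06, 3.06], [-0.37, 2.12], [-1.25, 1.32], [0.18, 2.47], [-1.1, 4.24], [0.23, 1.98], [-2.94, 2.94]. Speed limits (rad/s): [2.57, 2.57, 3.14, 3.14, 3.14, 3.14, 3.14].

INTERFACE

Orientations are given as [roll, pitch, yaw] about the fixed x, y, z axes, in that order (R = Rz(yaw) Ry(pitch) Rx(roll)).
In Python, from cell import ctrl gives the robot as it stands. The module is installed in compiled form; this text tells all that it offers.
- The arm moves only by the tool play_rows, never from a script. Its argument "targets" is a list of rows, each a list of 5 numbers: the closure, from 0 (fully open) to 1 (shut), then the shift along the tool's x, y, z in cm, then the turn about the tool's z in degrees. In form: [[gripper, dx, dy, dz, spin], ...]. A call has 1 to 10 rows; each row is the pose to reach, as a shift and turn from the pose commanded when the call began, along the tool's axes at that moment; what a row does not reach only later rows make up. A row lasts 1/10 s, in which the tool goes at most 50 mm and 8.59 degrees, less where a joint would pass 70% of its speed; a pose out of reach is approached as far as the arm can. A call with a gripper value outside its range is refused whole. The fingers move at their own pace and stop on an object; the grip force is fixed at half the most. Time passes only in rows, so rows that repeat a pose let the fingers close. It gives the time, the measured TCP pose, the force, the opening and the grip force at its end, in the units of the state.
- ctrl.read_state(): the state, without advancing time (a new reading comes with each control period).
- ctrl.get_image(name): name is "scene" or "top"; returns (picture, depth): 420x560x3 uint8, red, green, blue; 420x560 float32, mm along the optical axis (not along the pixel's ray), 0 where there is no reading.
- ctrl.calibration(name): a dict with "vfov" (degrees; the focal length in pixels is half the picture's height over the tangent of half this angle, whatever the lens; pixels are square), "cx", "cy" (the principal point, pixels), "extrinsics" (4x4, takes a point from camera to world coordinates). Camera axes: x right, y down, z forward; pixel columns grow to the right and rows downward; lengths in mm; the calibration is good to about 2 mm. A picture is of the moment at which its call begins. calibration takes no time and is no camera call.
- ctrl.finish_job(): hands the job in; it is judged then, once.
Trained networks look in the newest picture that a camera, given by its name, has taken for a name from the list of things; names that differ only in an ending like _2 or _b are one class to them, and where a whole thing is asked for, a point or a joint stands for the part that bears it (a point fixed in the world has none). Each returns a list of dicts, best first, with "confidence" (0 to 1); they miss things now and then, are a little off and sometimes report something else, mostly with a low value. They report only what shows in the picture. A call takes as long as a camera call. They do not tell look-alikes from the thing itself.
- ctrl.search_frame(camera, name): "bbox" ([left, top, right, bottom] in pixels, round what is visible of it).
- ctrl.trace(camera, name): "pixels" (420x560 bool, what is visible of it) and "bbox" ([left, top, right, bottom] in pixels, round what is visible of it).
The state is a dict: "clock": time; "qpos": joint angles; "qd": joint speeds; "tau": joint torques, N m; "eef_pos": TCP position; "tool_rot": TCP orientation; "force": force on the tool from outside, world axes, zero at the start; "torque": the same for the moment, N m; "width": finger opening in mm; "gripper_force": force on a finger pad.
Only numpy, scipy, OpenCV 4.12 (cv2) and the standard library are available. Lean on these libraries where they do the work, as an engineer would, in place of code of your own. Each camera call takes 0.05 s, during which the arm holds its last target. There are 200 camera calls.

TASK

The soak test is over: switch the rack off at its red isolator before you touch the white smoke alarms hanging on it. Put the yellow master alarm from the blue test fixture back in its round black case, flat and face up, and take every white alarm down from the rack (lift it, shift it to the right over its screw heads, pull it off, without forcing it) and lay it gently in a nest of the fixture, flat, face up, its red LED facing the yellow mark of that nest's eye. When all are in, press the green start button; leave the screwdriver and the steel tin where they are.

Things in the scene. Friction and masses are not known exactly. Their poses are not given: they have to be found in the camera images.
- alarm1: Smoke alarm: white round body, 100 mm diameter, 24 mm thick; a square sensor cage 54 x 54 mm (sides along x and y) stands 30 mm proud of its middle; 180 g. Origin: centre of its flat back; z out of the face, x up the slope while it hangs, y to the left seen from in front. Red LED with an orange patch at the rim, on its -x side: 46 mm from the axis, 24 mm above the back. Three or four alarms are present.
- alarm2: Alarm exactly like alarm1, same axes; may be absent. All hang alike, backs flat on the sloped panel, each on two screws in L-shaped keyholes in its 4 mm back plate. To free one: lift it 10 mm along its +x (2 mm to spare either way), shift it 18 mm along its -y (to the right seen from in front) to bring the entry holes over the screw heads, then pull it off along its +z.
- alarm3: Alarm exactly like alarm1, same axes; may be absent. The keyholes' entry holes are 17 mm wide, the screw heads 13 mm across; they stand 7.5 to 11.5 mm out of the panel, so a hung alarm has 3.5 mm of play off the panel (ease it 1 to 2 mm off before sliding it).
- alarm4: Alarm exactly like alarm1, same axes; may be absent.
- rack: Soak rack, fixed: panel 275 mm wide sloping at 40 degrees up and away from the robot, 20 to 203 mm high, with four stations two by two, 140 mm apart across and 125 mm up the slope. Origin: on the bench under the middle of the panel's lower edge; x from front to back, y left, z up. A supply box 90 mm wide, 150 mm deep, 70 mm high at its +y end carries the isolator.
- isolator (a joint): Red rotary isolator on a yellow disc on top of the rack's supply box, axis vertical: about 0 = on (bar from front to back), 1.57 rad = off, at its stop, a quarter turn clockwise seen from above. Turns stiffly and stays where it is left.
- isolator_grip (a point): Point on the isolator's axis at the height to grip; axes turn with the knob: x along its grip bar, z up. The bar is 49 mm long, 14 mm wide, 32 mm high; its top is 7 mm above this point, the disc under it 23 mm below.
- fixture: Blue four-up test fixture, 290 x 272 mm, 2.5 kg, loose on rubber feet, flat top 40 mm up. Origin: on the bench under the middle of its nests (at x, y = +-62.5 mm); x to its far side, z up. Each nest: a round pad between four steel pins (10 mm thick, 19 mm high, round tops, at 45 degrees to the axes) leaving an alarm 3 mm of play, and a black eye block with a yellow mark at its outer (+y or -y) side.
- master: The master: a yellow sample alarm of exactly alarm1's shape and axes (origin at the centre of its back, z out of the face), lying face up in one of the nests at the start, turned anyhow.
- case: The master's case: black round dish, fixed, 128 mm outside, 114 mm inside, walls 18 mm high, inner floor 6 mm up. Origin: under its middle, on the bench; z up.
- nest1 (a point): Centre of the far left nest of the fixture, on the flat top (where the middle of an alarm's back belongs); axes as the fixture's.
- nest1_eye (a point): Where the LED of an alarm in nest1 belongs: 46 mm from the nest's centre towards its eye (on the fixture's +y side), 24 mm above the flat. The eye block itself is 22 x 12 mm, 18 mm high, centred 60.5 mm from the nest's centre.
- nest2 (a point): Centre of the far right nest of the fixture, on the flat top (where the middle of an alarm's back belongs); axes as the fixture's.
- nest2_eye (a point): Where the LED of an alarm in nest2 belongs: 46 mm from the nest's centre towards its eye (on the fixture's -y side), 24 mm above the flat. The eye block itself is 22 x 12 mm, 18 mm high, centred 60.5 mm from the nest's centre.
- nest3 (a point): Centre of the near left nest of the fixture, on the flat top (where the middle of an alarm's back belongs); axes as the fixture's.
- nest3_eye (a point): Where the LED of an alarm in nest3 belongs: 46 mm from the nest's centre towards its eye (on the fixture's +y side), 24 mm above the flat. The eye block itself is 22 x 12 mm, 18 mm high, centred 60.5 mm from the nest's centre.
- nest4 (a point): Centre of the near right nest of the fixture, on the flat top (where the middle of an alarm's back belongs); axes as the fixture's.
- nest4_eye (a point): Where the LED of an alarm in nest4 belongs: 46 mm from the nest's centre towards its eye (on the fixture's -y side), 24 mm above the flat. The eye block itself is 22 x 12 mm, 18 mm high, centred 60.5 mm from the nest's centre.
- start (a joint): Green start button near the front (-x) edge of the fixture: 0 = up, 0.006 m = fully down; springs back; about 5 N presses it home.
- start_top (a point): Middle of the start button's top when up (28 mm diameter, about 22 mm above the fixture's flat top; moves down with the button); z up.
- screwdriver: Bystander: blue screwdriver lying on the bench in front of the rack. Origin: centre of its underside.
- tin: Bystander: round steel tin 64 mm across, 30 mm high, between rack and fixture. Origin: centre of its underside.
Mind the look-alikes: they are no part of the job. What is shaped like the alarm3 but pink or purple is not meant.

How it is judged (in metres and radians):
On the way, in this order (a step that is already met when the one before it is completed fails the run):
1. the rack is switched off while the alarms still hang (value of joint isolator above 1.3 rad and angle between each of alarm1, alarm2, alarm3, alarm4's own z axis and vertical above 0.6 rad), for 0.2 s.
2. the master lies in its case and every white alarm in a nest, flat, its LED at the eye (((horizontal distance between alarm1 and nest1 below 0.006 m and x of nest1_eye in the frame of alarm1 below -0.036 m and y of nest1_eye in the frame of alarm1 between -0.011 and 0.011 m) or (horizontal distance between alarm1 and nest2 below 0.006 m and x of nest2_eye in the frame of alarm1 below -0.036 m and y of nest2_eye in the frame of alarm1 between -0.011 and 0.011 m) or (horizontal distance between alarm1 and nest3 below 0.006 m and x of nest3_eye in the frame of alarm1 below -0.036 m and y of nest3_eye in the frame of alarm1 between -0.011 and 0.011 m) or (horizontal distance between alarm1 and nest4 below 0.006 m and x of nest4_eye in the frame of alarm1 below -0.036 m and y of nest4_eye in the frame of alarm1 between -0.011 and 0.011 m)) and angle between each of alarm1, alarm2, alarm3, alarm4's own z axis and vertical below 0.08 rad and z of alarm1 in the frame of fixture between 0.036 and 0.044 m and ((horizontal distance between alarm2 and nest1 below 0.006 m and x of nest1_eye in the frame of alarm2 below -0.036 m and y of nest1_eye in the frame of alarm2 between -0.011 and 0.011 m) or (horizontal distance between alarm2 and nest2 below 0.006 m and x of nest2_eye in the frame of alarm2 below -0.036 m and y of nest2_eye in the frame of alarm2 between -0.011 and 0.011 m) or (horizontal distance between alarm2 and nest3 below 0.006 m and x of nest3_eye in the frame of alarm2 below -0.036 m and y of nest3_eye in the frame of alarm2 between -0.011 and 0.011 m) or (horizontal distance between alarm2 and nest4 below 0.006 m and x of nest4_eye in the frame of alarm2 below -0.036 m and y of nest4_eye in the frame of alarm2 between -0.011 and 0.011 m)) and z of alarm2 in the frame of fixture between 0.036 and 0.044 m and ((horizontal distance between alarm3 and nest1 below 0.006 m and x of nest1_eye in the frame of alarm3 below -0.036 m and y of nest1_eye in the frame of alarm3 between -0.011 and 0.011 m) or (horizontal distance between alarm3 and nest2 below 0.006 m and x of nest2_eye in the frame of alarm3 below -0.036 m and y of nest2_eye in the frame of alarm3 between -0.011 and 0.011 m) or (horizontal distance between alarm3 and nest3 below 0.006 m and x of nest3_eye in the frame of alarm3 below -0.036 m and y of nest3_eye in the frame of alarm3 between -0.011 and 0.011 m) or (horizontal distance between alarm3 and nest4 below 0.006 m and x of nest4_eye in the frame of alarm3 below -0.036 m and y of nest4_eye in the frame of alarm3 between -0.011 and 0.011 m)) and z of alarm3 in the frame of fixture between 0.036 and 0.044 m and ((horizontal distance between alarm4 and nest1 below 0.006 m and x of nest1_eye in the frame of alarm4 below -0.036 m and y of nest1_eye in the frame of alarm4 between -0.011 and 0.011 m) or (horizontal distance between alarm4 and nest2 below 0.006 m and x of nest2_eye in the frame of alarm4 below -0.036 m and y of nest2_eye in the frame of alarm4 between -0.011 and 0.011 m) or (horizontal distance between alarm4 and nest3 below 0.006 m and x of nest3_eye in the frame of alarm4 below -0.036 m and y of nest3_eye in the frame of alarm4 between -0.011 and 0.011 m) or (horizontal distance between alarm4 and nest4 below 0.006 m and x of nest4_eye in the frame of alarm4 below -0.036 m and y of nest4_eye in the frame of alarm4 between -0.011 and 0.011 m)) and z of alarm4 in the frame of fixture between 0.036 and 0.044 m and horizontal distance between master and case below 0.015 m and height (world z) of master below 0.012 m and angle between master's own z axis and vertical below 0.1 rad and value of joint isolator above 1.3 rad), for 0.2 s.
3. the start button is pressed with all alarms in (all of step 2 and value of joint start above 0.004 m), for 0.05 s.
At the end, for the whole second after the job is handed in: Isolator off (over 1.3 rad). Master flat in its case (within 15 mm of its middle). Every alarm present flat on the fixture, within 6 mm of a nest's centre, its LED within 11 mm (sideways) of that nest's eye point, at rest. Then the start button was pressed (over 4 mm) and is up again (all of step 2 and value of joint start below 0.002 m and linear speed of each of alarm1, alarm2, alarm3, alarm4, master below 0.03 m/s); the robot touches nothing.
It fails at once if an alarm is forced against the rack (more than 80 N) (contact force between any of alarm1, alarm2, alarm3, alarm4 and rack above 80 N).
It fails at once if an alarm is slammed or dropped onto the fixture (more than 80 N) (contact force between any of alarm1, alarm2, alarm3, alarm4, master and fixture above 80 N).
It fails at once if an alarm is let fall onto the fixture, or the master into its case (over 0.7 m/s just above it) ((horizontal distance between alarm1 and fixture below 0.15 m and z of alarm1 in the frame of fixture between 0.046 and 0.096 m and linear speed of alarm1 above 0.7 m/s) or (horizontal distance between alarm2 and fixture below 0.15 m and z of alarm2 in the frame of fixture between 0.046 and 0.096 m and linear speed of alarm2 above 0.7 m/s) or (horizontal distance between alarm3 and fixture below 0.15 m and z of alarm3 in the frame of fixture between 0.046 and 0.096 m and linear speed of alarm3 above 0.7 m/s) or (horizontal distance between alarm4 and fixture below 0.15 m and z of alarm4 in the frame of fixture between 0.046 and 0.096 m and linear speed of alarm4 above 0.7 m/s) or (horizontal distance between master and case below 0.07 m and z of master in the frame of case between 0.012 and 0.062 m and linear speed of master above 0.7 m/s)).
It fails at once if the screwdriver or the tin is moved more than 50 mm (distance of any of screwdriver, tin from where it was at the start of the episode above 0.05 m).
Of alarm1, alarm2, alarm3, alarm4 only 3 to 4 are there at a start; the rules pass over those that are not, and their reading is None.
At some moment in a run one of fixture may be knocked a few centimetres aside while the robot is not near it.
It also fails if it takes over 210 s, if anything falls off the work surface, if the arm or the gripper's body presses on something with over 40 N, if the wrist force passes 120 N, or if a joint passes its speed limit or range.

## Working session

There is one attempt and no reset: what is moved stays moved. The work goes in short steps, Python scripts to look and compute and a tool call to move; the robot and the scene stay as the last step left them, time stands still between calls to the robot, and variables do not carry over. Pictures are saved under pics/ and viewed, at most 14 in all, crops included, and the job is handed in when it is done.

Besides the shell and the picture viewer there is one more tool, called after "Emit:" as name(argument=value, ...) on one line, values as JSON. play_rows: Moves the arm, as the interface text tells. Its arguments: {"type":"object","properties":{"targets":{"type":"array"}},"required":["targets"]}

```bash
mkdir -p pics; cat > h.py <<'E'
import numpy as np, cv2
from cell import ctrl
def cam(n):
    c=ctrl.calibration(n); f=210/np.tan(np.radians(c['vfov'])/2); return f,c['cx'],c['cy'],np.array(c['extrinsics'])
def shot(n,fn=None):
    im,d=ctrl.get_image(n)
    if fn: cv2.imwrite('pics/'+fn,im[:,:,::-1])
    return im,d
def cloud(n,d):
    f,cx,cy,E=cam(n); v,u=np.mgrid[:420,:560]
    P=np.stack([(u-cx)/f*d,(v-cy)/f*d,d],-1)@E[:3,:3].T+E[:3,3]
    P[d<=0]=np.nan; return P
def proj(n,p):
    f,cx,cy,E=cam(n); q=(np.asarray(p,float)-E[:3,3])@E[:3,:3]; return q[...,:2]/q[...,2:]*f+[cx,cy]
E
python3 - <<'E'
from h import *
for n in('scene','top'):
    im,d=shot(n,n+'0.png'); np.savez(n+'0',im=im,d=d); f,cx,cy,E=cam(n); print(n,f,cx,cy,E.round(3).tolist())
    P=cloud(n,d)
    for t in ('alarm1','isolator','fixture','master','case','start','screwdriver','tin','rack'):
        for r in ctrl.trace(n,t):
            m=r['pixels']&(d>0)
            print(t,round(r['confidence'],2),np.round(r['bbox']).tolist(),np.nanmedian(P[m],0).round(),im[m].mean(0).round()) if m.any() else 0
s=ctrl.read_state();print(s['eef_pos'],s['tool_rot'],s['width'],s['clock'],ctrl.finger_overhang)
E
```

```text
scene 428.6088920284499 284.82538273674805 204.77678756817446 [[0.072, 0.668, -0.741, 1469.919], [0.997, -0.047, 0.055, -44.029], [0.002, -0.743, -0.669, 996.627], [0.0, 0.0, 0.0, 1.0]]
alarm1 0.88 [317.0, 212.0, 349.0, 236.0] [663. 144. 191.] [150. 147. 142.]
alarm1 0.88 [318.0, 165.0, 344.0, 192.0] [290. 203.  25.] [ 97.  55. 118.]
alarm1 0.83 [306.0, 214.0, 327.0, 231.0] [567. 107. 111.] [142. 140. 135.]
alarm1 0.82 [345.0, 204.0, 364.0, 224.0] [533. 242. 109.] [137. 135. 131.]
alarm1 0.79 [423.0, 248.0, 456.0, 281.0] [690. 465.  25.] [175. 109. 127.]
alarm1 0.78 [374.0, 164.0, 404.0, 189.0] [278. 420.  25.] [100.  56. 116.]
alarm1 0.65 [363.0, 202.0, 396.0, 227.0] [630. 279. 189.] [146. 141. 136.]
alarm1 0.62 [393.0, 196.0, 403.0, 212.0] [502. 373. 100.] [137.  52.  44.]
isolator 0.62 [390.0, 199.0, 402.0, 213.0] [505. 373. 100.] [139.  56.  48.]
fixture 0.69 [149.0, 198.0, 244.0, 278.0] [ 520. -222.   39.] [ 65.  81. 102.]
master 0.79 [157.0, 229.0, 192.0, 262.0] [ 610. -297.   65.] [175. 152.  50.]
case 0.95 [281.0, 198.0, 322.0, 224.0] [400.  83.   7.] [104. 104. 104.]
case 0.
[... 1932 characters left out ...]
62.0, 417.0, 195.0] [ 589. -297.   67.] [226. 205.  74.]
start 0.38 [385.0, 244.0, 396.0, 255.0] [ 388. -265.   62.] [ 76. 177.  87.]
start 0.2 [186.0, 238.0, 194.0, 305.0] [376. 305.  23.] [ 75. 105. 178.]
screwdriver 0.54 [188.0, 237.0, 195.0, 289.0] [388. 303.  23.] [ 59.  94. 179.]
tin 0.68 [293.0, 128.0, 313.0, 144.0] [727. -28.   9.] [177. 176. 180.]
tin 0.34 [382.0, 164.0, 417.0, 195.0] [ 588. -296.   67.] [226. 204.  72.]
rack 0.71 [182.0, 183.0, 218.0, 220.0] [521. 258. 108.] [191. 187. 181.]
rack 0.67 [141.0, 109.0, 279.0, 246.0] [584. 244. 106.] [168. 161. 155.]
[ 261.41425737 -595.1469043   223.73573725] [ 3.14153712e+00 -5.63311424e-05  4.13748010e-01] 85.00965642548601 1.0 25.0
```

View pics/scene0.png

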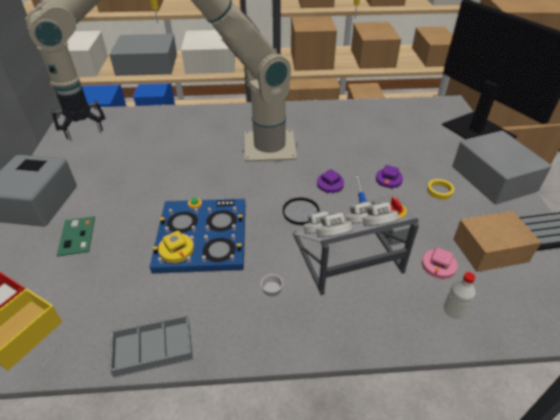

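View pics/top0.png

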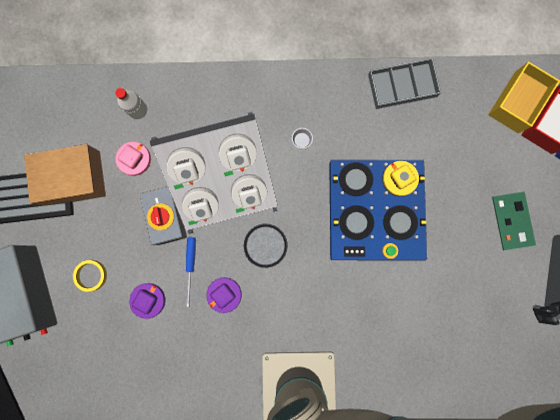

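```bash
python3 - <<'E'
from h import *
z=np.load('top0.npz'); im,d=z['im'],z['d']; P=cloud('top',d)
hsv=cv2.cvtColor(im,cv2.COLOR_RGB2HSV)
# panel plane: rack region
reg=np.zeros(d.shape,bool); reg[105:240,140:282]=1
g=reg&(hsv[...,1]<40)&(P[...,2]>25)
pts=P[g]; best=(0,)
rng=np.random.default_rng(0)
for _ in range(1500):
    a=pts[rng.choice(len(pts),3,replace=False)]; n=np.cross(a[1]-a[0],a[2]-a[0]); n/=np.linalg.norm(n)+1e-9; n*=np.sign(n[2])
    if not .6<n[2]<.9: continue
    k=(abs((pts-a[0])@n)<2).sum()
    if k>best[0]: best=(k,n,a[0])
k,n,a=best; 
for _ in range(5):
    q=pts[abs((pts-a)@n)<3]; a=q.mean(0); n=np.linalg.svd(q-a,full_matrices=0)[2][2]; n*=np.sign(n[2])
print('panel',k,n,'slope',np.degrees(np.arccos(n[2])),'yaw',np.degrees(np.arctan2(-n[1],-n[0])),'z at a',a)
h=(P-a)@n
print(np.histogram(h[g],np.arange(-10,70,4)))
cage=(g&(h>46)).astype(np.uint8)
N,L,st,c=cv2.connectedComponentsWithStats(cage)
for i in range(1,N):
    if st[i,4]>40:
        m=L==i; print('cage',st[i],c[i].round(1),P[m].mean(0).round(1),P[m][:,:].max(0).round(),np.median(h[m]).round(1), cv2.minAreaRect(P[m][:,:2].astype(np.float32)))
# colours
def comp(name,m,mn=8):
    N,L,st,c=cv2.connectedComponentsWithStats(m.astype(np.uint8))
    for i in range(1,N):
        if st[i,4]>=mn: print(name,st[i],c[i].round(1),np.nanmean(P[L==i],0).round(1),cv2.minAreaRect(P[L==i][:,:2].astype(np.float32)))
comp('red',(hsv[...,1]>140)&((hsv[...,0]<6)|(hsv[...,0]>174))&reg)
fr=np.zeros(d.shape,bool); fr[150:270,320:435]=1
comp('yel',fr&(hsv[...,1]>120)&(abs(hsv[...,0].astype(int)-26)<8)&(hsv[...,2]>120),3)
comp('orange/red',fr&(hsv[...,1]>140)&((hsv[...,0]<15)),2)
comp('blue',fr&(P[...,2]>30)&(abs(P[...,2]-40)<8),200)
comp('blk',fr&(hsv[...,2]<60)&(P[...,2]>36),20)
comp('green',fr&(abs(hsv[...,0].astype(int)-65)<15)&(hsv[...,1]>100))
big=cv2.resize(im[140:270,130:435],None,fx=2.6,fy=2.6,interpolation=cv2.INTER_CUBIC); cv2.imwrite('pics/z0.png',big[:,:,::-1])
E
```

```text
panel 3305 [-0.62548146 -0.15104649  0.76547887] slope 40.05038666175128 yaw 13.5763381401096 z at a [620.86203188 212.72639013 133.0146211 ]
(array([ 101,  928, 3335,  961,  111,  115,  109,  540, 1319,  327,  128,
        145,  143,  156,  239,  735,  506,   21,    0]), array([-10,  -6,  -2,   2,   6,  10,  14,  18,  22,  26,  30,  34,  38,
        42,  46,  50,  54,  58,  62,  66]))
cage [227 148  24  22 385] [238.4 158.3] [628.6 144.4 195.1] [653. 173. 213.] 53.1 ((629.2957763671875, 144.4999542236328), (44.39668273925781, 53.10957717895508), 13.4515380859375)
cage [173 161  26  23 394] [185.6 172. ] [595.9 279.5 195. ] [622. 310. 212.] 53.3 ((596.216064453125, 280.0574645996094), (43.78125, 53.36566162109375), 14.36281681060791)
cage [239 188  23  20 328] [249.9 197.8] [536.3 122.  115.2] [561. 151. 133.] 53.3 ((536.143798828125, 122.1559066772461), (43.2495231628418, 53.164859771728516), 12.435032844543457)
cage [189 200  23  21 335] [200.3 210.8] [503.5 256.7 115.2] [531. 286. 134.] 53.4 ((503.71759033203125, 257.33514404296875), (43.6630973815918, 53.66045379638672), 15.29740
[... 1804 characters left out ...]
 94.03390502929688), 89.98860168457031)
blk [340 206  34  34 496] [356.3 222.3] [ 469.  -175.9   41.5] ((468.59613037109375, -176.3618621826172), (94.54061126708984, 94.61601257324219), 89.35455322265625)
blk [383 206  34  34 507] [399.8 222.3] [ 466.8 -299.8   41.6] ((466.80999755859375, -300.2237548828125), (95.7579345703125, 93.9681167602539), 63.85579299926758)
blk [344 247  21   9 115] [353.9 250.9] [ 388.  -166.1   42.3] ((387.55120849609375, -166.32127380371094), (57.21025848388672, 22.68168830871582), 88.92547607421875)
green [386 246  10   9  67] [390.6 250.4] [ 387.2 -265.3   62.4] ((387.2625732421875, -265.6055603027344), (23.677478790283203, 23.13671112060547), 27.88282585144043)
```

View pics/z0.png

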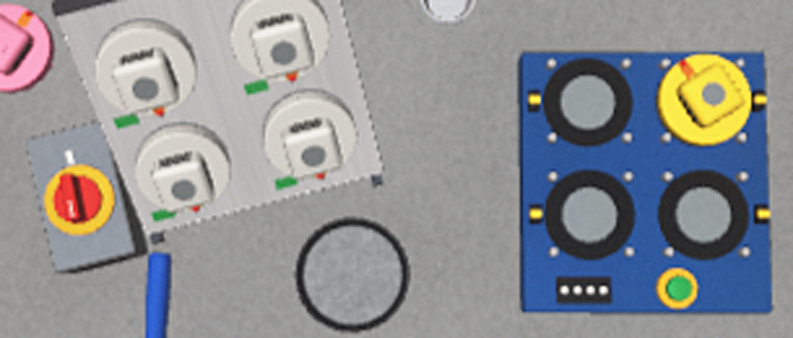

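```bash
python3 - <<'E'
from h import *
z=np.load('top0.npz'); im,d=z['im'],z['d']; P=cloud('top',d); Z=P[...,2]
hsv=cv2.cvtColor(im,cv2.COLOR_RGB2HSV)
def rect(n,m):
    q=P[m]; print(n,m.sum(),q.mean(0).round(1),[np.round(x,1) for x in cv2.minAreaRect(q[:,:2].astype(np.float32))],'z',np.percentile(q[:,2],[5,50,95]).round(1))
v,u=np.mgrid[:420,:560]
iso=(u>140)&(u<178)&(v>195)&(v<232)
print(np.histogram(Z[iso],np.arange(60,120,4)))
rect('isobar',iso&(Z>95)); rect('disc',iso&(Z>74)&(hsv[...,1]>120)); rect('box',(u>125)&(u<188)&(v>175)&(v<250)&(abs(Z-70)<3))
ma=(u>380)&(u<420)&(v>158)&(v<198)
rect('mcage',ma&(Z>88)); rect('mbody',ma&(Z>60))
ca=(u>236)&(u<296)&(v>220)&(v<272); q=P[ca&(Z>12)&(hsv[...,2]<90)]
c,r=cv2.minEnclosingCircle(q[:,:2].astype(np.float32)); print('case',c,r,q.mean(0))
A=np.c_[q[:,:2],np.ones(len(q))]; s=np.linalg.lstsq(A,(q[:,:2]**2).sum(1),rcond=None)[0]; print(s[:2]/2, np.sqrt(s[2]+(s[:2]**2).sum()/4))
E
```

```text
(array([  8,  92, 337, 276, 165,  80,  85,  24,  11,  12,   9,   8,  22,
        54]), array([ 60,  64,  68,  72,  76,  80,  84,  88,  92,  96, 100, 104, 108,
       112, 116]))
isobar 130 [496.7 371.7 110.6] [array([516. , 363.3]), array([37.6, 93.1]), np.float64(60.9)] z [ 96.7 112.6 117.2]
disc 508 [493.3 373.3  87.2] [array([494.4, 376.4]), array([72.3, 72.7]), np.float64(26.2)] z [ 74.7  81.9 115.6]
box 880 [498.9 374.7  70.2] [array([501.5, 368. ]), array([149.6, 107.9]), np.float64(13.3)] z [67.7 70.2 72.7]
mcage 359 [ 592.1 -302.1   94.1] [array([ 592.4, -302.4]), array([53.1, 54.1]), np.float64(31.4)] z [90.  94.2 98.6]
mbody 952 [ 590.5 -299.5   76.7] [array([ 592.4, -303.3]), array([95.3, 97.1]), np.float64(0.6)] z [61.7 67.8 96.8]
case (409.6656188964844, 86.2305908203125) 63.23469924926758 [405.88639771  89.87136178  18.02882032]
[409.57165032  86.29031953] 60.23906459123459
```

```bash
cat >> h.py <<'E'
def plan(*W):
    """waypoints (x,y,z,yawdeg) -> tool-frame shifts cm, spin deg, rows needed"""
    s=ctrl.read_state(); p0=np.array(s['eef_pos']); y0=s['tool_rot'][2]; c,sn=np.cos(y0),np.sin(y0)
    print('at',p0.round(1),'yaw',np.degrees(y0).round(1),'w',round(s['width'],1),'t',round(s['clock'],1),'q',np.round(s['qpos'],2),'F',np.round(s['force'],1))
    lp,ls=np.zeros(3),0
    for x,y,z,w in W:
        d=np.array([x,y,z])-p0; t=np.array([c*d[0]+sn*d[1],sn*d[0]-c*d[1],-d[2]])
        sp=(np.degrees(y0)-w+180)%360-180
        n=max(np.linalg.norm(t-lp)/50,abs(sp-ls)/8.59); lp,ls=t,sp
        print((t/10).round(2).tolist(),round(sp,1),'rows',round(n,1))
E
python3 - <<'E'
from h import *
z=np.load('top0.npz'); im,d=z['im'],z['d']; P=cloud('top',d); Z=P[...,2]
v,u=np.mgrid[:420,:560]; hsv=cv2.cvtColor(im,cv2.COLOR_RGB2HSV)
iso=(u>140)&(u<178)&(v>195)&(v<232)
for lo,hi in((74,84),(104,125)):
    m=iso&(Z>lo)&(Z<hi)&(hsv[...,1]>120)
    q=P[m]; print(m.sum(),q.mean(0),cv2.minAreaRect(q[:,:2].astype(np.float32)))
plan((430,-180,310,13.6),(495,375,310,13.6),(495,375,150,13.6))
E
```

```text
300 [492.3099433  374.18769713  78.18301501] ((494.40765380859375, 376.3778381347656), (72.28939819335938, 72.65980529785156), 26.159914016723633)
98 [494.88961339 374.84294336 113.28089355] ((494.5267028808594, 375.6689147949219), (49.05778121948242, 15.307315826416016), 9.74818229675293)
at [ 261.4 -595.1  223.7] yaw 23.7 w 85.0 t 1.0 q [ 1.09  0.63  0.04  1.52 -0.03  1.   -0.02] F [0.1 0.3 0.1]
[32.13, -31.23, -8.63] 10.1 rows 9.1
[60.39, -79.44, -8.63] 10.1 rows 11.2
[60.39, -79.44, 7.37] 10.1 rows 3.2
```

Emit:
play_rows(targets=[[0,32,-31,-8.6,10],[0,32,-31,-8.6,10],[0,32,-31,-8.6,10],[0,32,-31,-8.6,10],[0,32,-31,-8.6,10],[0,32,-31,-8.6,10],[0,32,-31,-8.6,10],[0,32,-31,-8.6,10],[0,60.4,-79.4,-8.6,10.1],[0,60.4,-79.4,-8.6,10.1]])

```text
clock: 2.0
eef_pos: [424.3, -130.5, 301.8]
tool_rot: [3.141, -0.002, 0.238]
force: [0.9, 0.0, 0.2]
width: 85.4
gripper_force: 0.0
```

```bash
python3 -c "
from h import *
plan((494.7,375.3,310,12.5),(494.7,375.3,115,12.5))"
```

```text
at [ 424.3 -130.5  301.8] yaw 13.6 w 85.4 t 2.0 q [ 0.25  0.24 -0.02  1.95  0.    0.95 -1.1 ] F [0.9 0.  0.2]
[18.75, -47.51, -0.82] 1.1 rows 10.2
[18.75, -47.51, 18.68] 1.1 rows 3.9
```

Emit:
play_rows(targets=[[0,5,-12,0,-80],[0,5,-12,0,-80],[0,5,-12,0,-80],[0,10,-26,0,-80],[0,10,-26,0,-80],[0,10,-26,0,-80],[0,18.7,-47.5,0,-100],[0,18.7,-47.5,0,-100],[0,18.7,-47.5,0,-100],[0,18.7,-47.5,0,-100]])

```text
clock: 3.0
eef_pos: [489.3, 343.4, 301.4]
tool_rot: [3.141, 0.0, 1.743]
force: [0.3, 0.5, -0.4]
width: 85.0
gripper_force: 0.0
```

Emit:
play_rows(targets=[[0,0,0,0,-94],[0,0,0,0,-94],[0,0,0,0,-94],[0,0,0,0,-94],[0,0,0,0,-94],[0,0,0,0,-94],[0,0,0,0,-94],[0,0,0,0,-94],[0,0,0,0,-94],[0,0,0,0,-94]])

```text
clock: 4.0
eef_pos: [489.2, 341.3, 301.2]
tool_rot: [-3.141, 0.0, -3.04]
force: [-0.8, 0.8, -0.5]
width: 85.5
gripper_force: 0.0
```

```bash
python3 -c "
from h import *
plan((494.7,375.3,160,192.5),(494.7,375.3,115,192.5))"
```

```text
at [489.2 341.3 301.2] yaw -174.2 w 85.5 t 4.0 q [-0.14  0.6  -0.87  1.55  0.48  1.22  0.58] F [-0.8  0.8 -0.5]
[-0.89, 3.32, 14.12] -6.7 rows 2.9
[-0.89, 3.32, 18.62] -6.7 rows 0.9
```

Emit:
play_rows(targets=[[0,-0.9,3.3,0,-6.7],[0,-0.9,3.3,10,-6.7],[0,-0.9,3.3,14,-6.7],[0,-0.9,3.3,16.5,-6.7],[0,-0.9,3.3,18.6,-6.7],[0,-0.9,3.3,18.6,-6.7]])

```text
clock: 4.6
eef_pos: [492.6, 371.8, 110.1]
tool_rot: [-3.136, -0.008, -2.929]
force: [-0.3, 0.1, -0.3]
width: 85.5
gripper_force: 0.0
```

Emit:
play_rows(targets=[[1,0,0,0,0],[1,0,0,0,0],[1,0,0,0,0],[1,0,0,0,0],[1,0,0,0,0],[1,0,0,0,0],[1,0,0,0,0],[1,0,0,0,0]])

```text
clock: 5.4
eef_pos: [494.9, 375.3, 115.2]
tool_rot: [-3.142, 0.0, -2.929]
force: [-1.1, -0.1, -0.6]
width: -0.1
gripper_force: 0.0
```

```bash
python3 -c "
from h import *
plan((494.7,375.3,115,102.5))"
```

```text
at [494.9 375.3 115.2] yaw -167.8 w -0.1 t 5.4 q [-0.25  0.83 -0.76  1.69  0.7   0.92  0.49] F [-1.1 -0.1 -0.6]
[0.02, 0.01, 0.02] 89.7 rows 10.4
```

```bash
python3 - <<'E'
from h import *
im,d=shot('scene'); im2,d2=shot('top')
a=cv2.resize(im[150:250,340:460],None,fx=3.3,fy=4,interpolation=2); b=cv2.resize(im2[170:270,110:210],None,fx=4,fy=4,interpolation=2)
cv2.imwrite('pics/iso1.png',np.hstack([a,b])[:,:,::-1])
E
```

```text
(no output)
```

View pics/iso1.png

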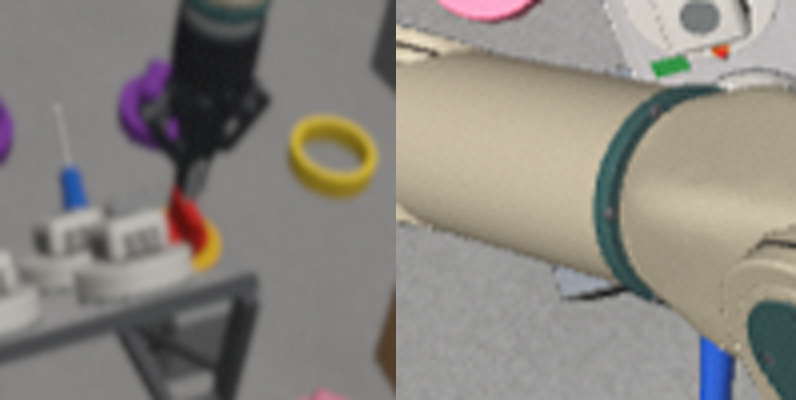

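```bash
python3 - <<'E'
from h import *
for p in((494.9,375.3,90),(494.9,375.3,109),(494.7,375.3,113.5),(520,381,113),(470,370,113)): print(p,proj('scene',p).round(1),((proj('scene',p)-[340,150])*[3.3,4]).round())
im,d=shot('scene'); P=cloud('scene',d); hsv=cv2.cvtColor(im,cv2.COLOR_RGB2HSV)
v,u=np.mgrid[:420,:560]; m=(u>380)&(u<410)&(v>185)&(v<220)&(hsv[...,1]>120)&((hsv[...,0]<8)|(hsv[...,0]>172))
q=P[m]; print(q[q[:,2]>105].mean(0),np.percentile(q,[2,50,98],0).round(1),m.sum())
m=(u>385)&(u<412)&(v>165)&(v<215)&(hsv[...,2]<70); q=P[m]; q=q[(abs(q[:,0]-495)<60)&(abs(q[:,1]-375)<50)];print(np.percentile(q,[1,5,50,98],0).round(1))
s=ctrl.read_state();print(s['eef_pos'],s['tool_rot'],s['width'])
E
```

```text
(494.9, 375.3, 90) [394.4 205.7] [179. 223.]
(494.9, 375.3, 109) [395.4 201.2] [183. 205.]
(494.7, 375.3, 113.5) [395.6 200.1] [184. 200.]
(520, 381, 113) [399.6 205.5] [197. 222.]
(470, 370, 113) [391.9 195.1] [171. 180.]
[503.78645949 375.10788222 112.72598161] [[482.2 364.5  82.2]
 [503.4 373.5 101.2]
 [519.3 393.6 128. ]] 115
[[488.5 328.  140.2]
 [496.9 335.5 161.6]
 [509.9 363.4 213.4]
 [532.6 407.6 270.9]]
[494.80485522 375.23715144 115.11619712] [-3.14152452e+00 -1.55963155e-04 -2.92871945e+00] -0.267983261972993
```

```bash
python3 - <<'E'
from h import *
im,d=shot('scene'); P=cloud('scene',d)
for u in (394,396,398):
    for v in range(182,212,2): print(u,v,im[v,u],P[v,u].round())
E
```

```text
394 182 [50 30 64] [490. 359. 183.]
394 184 [46 39 57] [490. 361. 175.]
394 186 [40 41 45] [503. 356. 178.]
394 188 [30 31 35] [511. 355. 177.]
394 190 [32 34 36] [510. 356. 169.]
394 192 [39 39 38] [497. 363. 149.]
394 194 [35 34 37] [503. 362. 146.]
394 196 [60 37 38] [506. 362. 141.]
394 198 [108  35  36] [508. 363. 134.]
394 200 [126  34  30] [493. 371. 112.]
394 202 [105  20  19] [497. 371. 108.]
394 204 [91 16 14] [497. 372.  99.]
394 206 [100  21  18] [503. 371.  97.]
394 208 [128  27  23] [506. 371.  91.]
394 210 [158  90  86] [507. 372.  83.]
396 182 [25 25 29] [502. 360. 193.]
396 184 [30 33 34] [508. 359. 190.]
396 186 [33 35 38] [503. 363. 178.]
396 188 [26 28 30] [506. 363. 172.]
396 190 [28 29 32] [507. 364. 166.]
396 192 [39 40 41] [504. 367. 155.]
396 194 [51 52 54] [501. 369. 144.]
396 196 [61 62 62] [502. 370. 137.]
396 198 [83 72 72] [509. 369. 135.]
396 200 [141  62  61] [494. 377. 113.]
396 202 [154  34  30] [501. 375. 111.]
396 204 [121  23  19] [509. 373. 110.]
396 206 [94 15 12] [511. 374. 104.]
396 208 [94 16 14] [511. 375.  95.]
396 210 [118  73  70] [518. 374.  93.]
398 182 [26 26 29] [514. 361. 203.]
398 184 [24 26 28] [515. 362. 195.]
398 186 [24 26 27] [513. 365. 186.]
398 188 [27 28 29] [506. 369. 172.]
398 190 [42 43 44] [509. 369. 167.]
398 192 [72 74 74] [506. 372. 156.]
398 194 [83 84 83] [506. 373. 149.]
398 196 [81 83 82] [505. 375. 139.]
398 198 [85 81 81] [503. 377. 130.]
398 200 [144  78  77] [494. 383. 113.]
398 202 [176  53  48] [502. 381. 111.]
398 204 [168  36  31] [513. 378. 113.]
398 206 [130  24  18] [523. 375. 114.]
398 208 [109  22  18] [520. 378. 102.]
398 210 [112  33  29] [518. 380.  92.]
```

Emit:
play_rows(targets=[[1,0,0,-5,0],[1,0,0,-6,0],[1,0,0,-6,0],[1,0,0,-6,0]])

```text
clock: 6.0
eef_pos: [494.8, 374.6, 174.6]
tool_rot: [-3.141, -0.0, -2.929]
force: [0.7, 0.5, -0.6]
width: -0.0
gripper_force: 0.0
```

```bash
python3 - <<'E'
from h import *
im,d=shot('scene'); P=cloud('scene',d); s=ctrl.read_state(); print(s['eef_pos'],s['width'])
print(proj('scene',np.array(s['eef_pos'])-[0,0,25]))
a=cv2.resize(im[130:230,340:440],None,fx=6,fy=6,interpolation=2); cv2.imwrite('pics/iso2.png',a[:,:,::-1])
for u in (395,397,399):
    for v in range(172,200,2): print(u,v,im[v,u],P[v,u].round())
E
```

```text
[494.51345358 374.32852671 173.97755586] -0.37678719668360905
[397.34811706 191.35803663]
395 172 [34 31 38] [512. 347. 238.]
395 174 [55 36 68] [513. 347. 232.]
395 176 [62 32 79] [287. 441.  42.]
395 178 [56 31 70] [287. 443.  33.]
395 180 [68 37 87] [494. 359. 194.]
395 182 [102  52 128] [298. 442.  23.]
395 184 [ 97  47 120] [306. 440.  20.]
395 186 [77 44 93] [305. 442.  11.]
395 188 [119 112 121] [304. 444.  -0.]
395 190 [138 135 134] [314. 442.  -1.]
395 192 [138 135 133] [323. 440.  -2.]
395 194 [138 132 131] [337. 436.  -0.]
395 196 [161 117 114] [472. 380. 111.]
395 198 [173  92  87] [486. 376. 114.]
397 172 [31 32 35] [510. 353. 237.]
397 174 [27 28 33] [513. 353. 232.]
397 176 [34 29 40] [501. 360. 215.]
397 178 [34 29 37] [501. 361. 207.]
397 180 [37 32 42] [503. 361. 201.]
397 182 [62 38 77] [505. 362. 195.]
397 184 [79 47 96] [299. 450.  15.]
397 186 [84 61 97] [299. 452.   5.]
397 188 [123 117 123] [306. 451.   1.]
397 190 [137 134 133] [316. 449.   0.]
397 192 [136 134 133] [329. 444.   2.]
397 194 [136 134 132] [341. 441.   3.]
397 196 [138 126 125] [348. 440.   0.]
397 198 [157 103 101] [441. 401.  74.]
399 172 [30 31 34] [504. 362. 232.]
399 174 [26 27 30] [505. 363. 225.]
399 176 [32 34 36] [501. 366. 214.]
399 178 [38 40 42] [503. 366. 208.]
399 180 [53 54 55] [498. 370. 197.]
399 182 [62 61 64] [502. 370. 192.]
399 184 [79 74 84] [500. 372. 183.]
399 186 [113 107 115] [296. 461.   2.]
399 188 [134 131 131] [309. 457.   3.]
399 190 [138 136 134] [317. 455.   1.]
399 192 [137 135 134] [323. 455.  -4.]
399 194 [137 135 133] [341. 448.   3.]
399 196 [136 133 132] [343. 449.  -5.]
399 198 [137 129 128] [360. 444.   0.]
```

View pics/iso2.png

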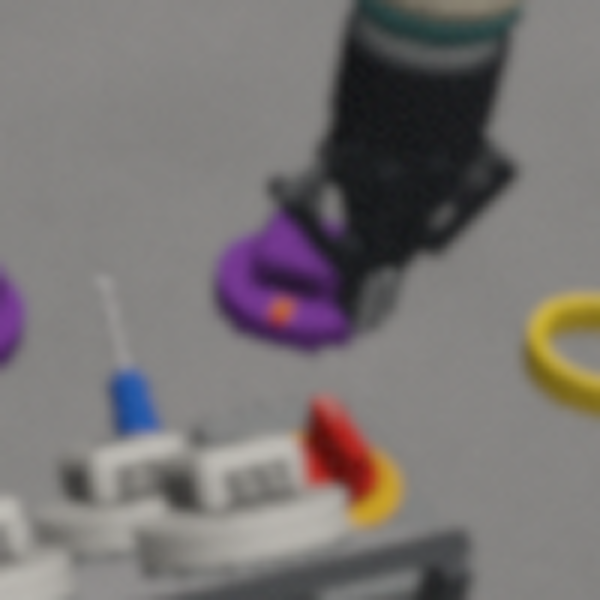

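```bash
python3 - <<'E'
from h import *
z=np.load('scene0.npz'); im,d=z['im'],z['d']; P=cloud('scene',d)
m=(np.hypot(P[...,0]-261,P[...,1]+595)<75)&(P[...,2]>120)
q=P[m]; v,u=np.nonzero(m); i=np.argsort(q[:,2])[:25]
print(np.c_[u[i],v[i],q[i].round()]); print(proj('scene',(261,-595,198.7)),proj('scene',(261,-595,223.7)))
c,s=np.cos(.4137),np.sin(.4137)
for w in(46,-46):print(proj('scene',(261+s*w,-595-c*w,198.7)),proj('scene',(261+s*w,-595-c*w,223.7)))
cv2.imwrite('pics/g0.png',cv2.resize(im[60:160,30:130],None,fx=5,fy=5,interpolation=2)[:,:,::-1])
E
```

```text
[[  71.  139.  279. -633.  243.]
 [ 101.  132.  246. -548.  244.]
 [  70.  140.  287. -634.  244.]
 [  70.  139.  284. -634.  246.]
 [  69.  139.  284. -637.  246.]
 [  70.  136.  268. -638.  247.]
 [ 102.  130.  239. -546.  247.]
 [  99.  132.  252. -552.  248.]
 [  69.  140.  293. -634.  248.]
 [ 100.  132.  254. -548.  249.]
 [  68.  138.  283. -639.  250.]
 [ 100.  131.  250. -548.  250.]
 [  67.  138.  287. -640.  252.]
 [  70.  138.  288. -631.  252.]
 [ 101.  130.  247. -546.  252.]
 [ 100.  130.  247. -549.  252.]
 [  99.  131.  254. -550.  253.]
 [  66.  137.  283. -644.  253.]
 [ 101.  129.  243. -546.  253.]
 [ 102.  129.  245. -542.  254.]
 [  99.  130.  250. -551.  254.]
 [  66.  138.  291. -641.  255.]
 [  69.  138.  292. -632.  255.]
 [ 102.  128.  242. -543.  256.]
 [  67.  136.  282. -640.  256.]]
[ 89.15945772 146.93276496] [ 86.80980295 140.47488289]
[ 74.28946057 150.69649679] [ 71.73014481 144.20896026]
[103.69265311 143.25428074] [101.54382371 136.82639346]
```

View pics/g0.png

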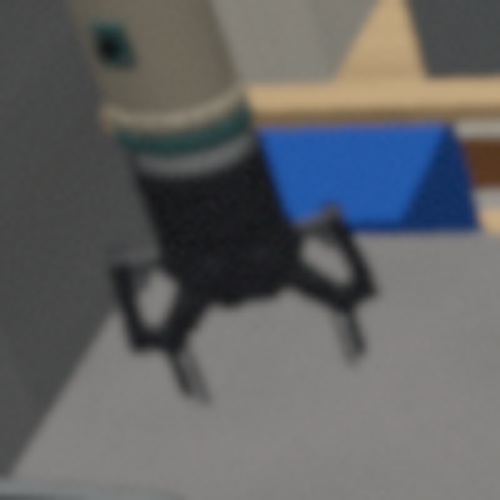

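Emit:
play_rows(targets=[[0,0,0,0,0],[0,0,0,0,0],[0,0,0,0,0],[0,0,0,0,0],[0,0,0,3,0],[0,0,0,5,0],[0,0,0,7,0],[0,0,0,8.4,0],[0,0,0,8.4,0],[0,0,0,8.4,0]])

```text
clock: 7.05
eef_pos: [494.9, 375.7, 91.5]
tool_rot: [3.141, 0.0, -2.929]
force: [-0.3, -0.3, 0.4]
width: 85.3
gripper_force: 0.0
```

Emit:
play_rows(targets=[[1,0,0,0,0],[1,0,0,0,0],[1,0,0,0,0],[1,0,0,0,0],[1,0,0,0,0],[1,0,0,0,0],[1,0,0,0,0],[1,0,0,0,0]])

```text
clock: 7.85
eef_pos: [494.4, 378.1, 92.0]
tool_rot: [3.137, 0.001, -2.928]
force: [-2.0, 5.1, 0.6]
width: 12.4
gripper_force: 61.6
```

Emit:
play_rows(targets=[[1,0,-0.1,0,8],[1,0,-0.1,0,16],[1,0,-0.2,0,24],[1,0,-0.2,0,32],[1,0,-0.2,0,40],[1,0,-0.2,0,48],[1,0,-0.2,0,56],[1,0,-0.2,0,64],[1,0,-0.2,0,72],[1,0,-0.2,0,80]])

```text
clock: 8.85
eef_pos: [494.1, 377.9, 92.0]
tool_rot: [3.139, -0.006, 1.955]
force: [-1.9, 6.7, 0.2]
width: 12.3
gripper_force: 61.4
```

Emit:
play_rows(targets=[[1,0,0,0,4],[1,0,0,0,8],[1,0,0,0,9],[1,0,0,0,9],[1,0,0,0,9]])

```text
clock: 9.35
eef_pos: [494.1, 377.9, 92.0]
tool_rot: [3.14, -0.006, 1.804]
force: [-1.6, 7.3, 0.7]
width: 12.1
gripper_force: 61.6
```

Emit:
play_rows(targets=[[0,0,0,0,0],[0,0,0,0,0],[0,0,0,0,0],[0,0,0,0,0],[0,0,0,-5,0],[0,0,0,-10,0],[0,0,0,-15,0],[0,0,0,-22,0],[0,0,0,-22,0],[0,0,0,-22,0]])

```text
clock: 10.35
eef_pos: [496.8, 374.4, 315.5]
tool_rot: [3.135, -0.003, 1.8]
force: [0.3, 0.3, -0.9]
width: 85.6
gripper_force: 0.0
```

```bash
python3 - <<'E'
from h import *
im,d=shot('scene'); P=cloud('scene',d); hsv=cv2.cvtColor(im,cv2.COLOR_RGB2HSV)
v,u=np.mgrid[:420,:560]; m=(u>375)&(u<415)&(v>185)&(v<225)&(hsv[...,1]>120)&((hsv[...,0]<8)|(hsv[...,0]>172))&(P[...,2]>106)
q=P[m]; print(len(q),q.mean(0),cv2.minAreaRect(q[:,:2].astype(np.float32)))
plan((592.2,-302.2,300,31.4))
E
```

```text
47 [499.13312197 374.50685562 111.30369488] ((497.3183898925781, 376.6190185546875), (13.207064628601074, 45.8416633605957), 15.619911193847656)
at [495.9 373.4 312.8] yaw 103.2 w 85.1 t 10.4 q [-0.43  0.53 -0.43  1.48  0.23  1.18 -0.66] F [-0.1 -1.2 -0.9]
[-67.98, -6.0, 1.28] 71.8 rows 13.7
```

Emit:
play_rows(targets=[[0,-68,-6,0,71.8],[0,-68,-6,0,71.8],[0,-68,-6,0,71.8],[0,-68,-6,0,71.8],[0,-68,-6,0,71.8],[0,-68,-6,0,71.8],[0,-68,-6,0,71.8],[0,-68,-6,0,71.8],[0,-68,-6,0,71.8],[0,-68,-6,0,71.8]])

```text
clock: 11.4
eef_pos: [564.9, -123.7, 309.3]
tool_rot: [-3.14, 0.003, 0.546]
force: [1.9, -0.4, 0.1]
width: 85.3
gripper_force: 0.0
```

```bash
python3 -c "
from h import *
plan((592.2,-302.2,200,31.4),(592.2,-302.2,64,31.4))"
```

```text
at [ 564.9 -123.7  309.3] yaw 31.3 w 85.3 t 11.4 q [ 0.19  0.44 -0.04  1.6   0.02  1.1  -0.88] F [ 1.9 -0.4  0.1]
[-6.94, 16.67, 10.93] -0.1 rows 4.2
[-6.94, 16.67, 24.53] -0.1 rows 2.7
```

Emit:
play_rows(targets=[[0,-6.9,16.7,6,0],[0,-6.9,16.7,6,0],[0,-6.9,16.7,6,0],[0,-6.9,16.7,10,0],[0,-6.9,16.7,15,0],[0,-6.9,16.7,20,0],[0,-6.9,16.7,22.5,0],[0,-6.9,16.7,24.3,0],[0,-6.9,16.7,24.3,0],[0,-6.9,16.7,24.3,0]])

```text
clock: 12.4
eef_pos: [593.4, -300.0, 67.3]
tool_rot: [-3.14, 0.001, 0.548]
force: [-0.2, -0.3, 0.5]
width: 85.5
gripper_force: 0.0
```

Emit:
play_rows(targets=[[1,0,0,0,0],[1,0,0,0,0],[1,0,0,0,0],[1,0,0,0,0],[1,0,0,0,0],[1,0,0,0,0]])

```text
clock: 13.0
eef_pos: [595.5, -300.7, 70.1]
tool_rot: [3.139, -0.002, 0.548]
force: [0.8, -0.7, 6.3]
width: 52.6
gripper_force: 64.6
```

```bash
python3 -c "
from h import *
im,d=shot('scene')
cv2.imwrite('pics/m1.png',cv2.resize(im[170:290,130:260],None,fx=5,fy=5,interpolation=2)[:,:,::-1])
plan((592.2,-302.2,180,31.4),(409.6,86.3,180,31.4))"
```

```text
at [ 595.5 -300.7   70.1] yaw 31.4 w 52.5 t 13.1 q [ 0.44  0.83 -0.02  1.59  0.02  0.72 -0.62] F [-0.2  0.4  5.8]
[-0.36, -0.04, -10.99] -0.0 rows 2.2
[4.29, -42.72, -10.99] -0.0 rows 8.6
```

View pics/m1.png

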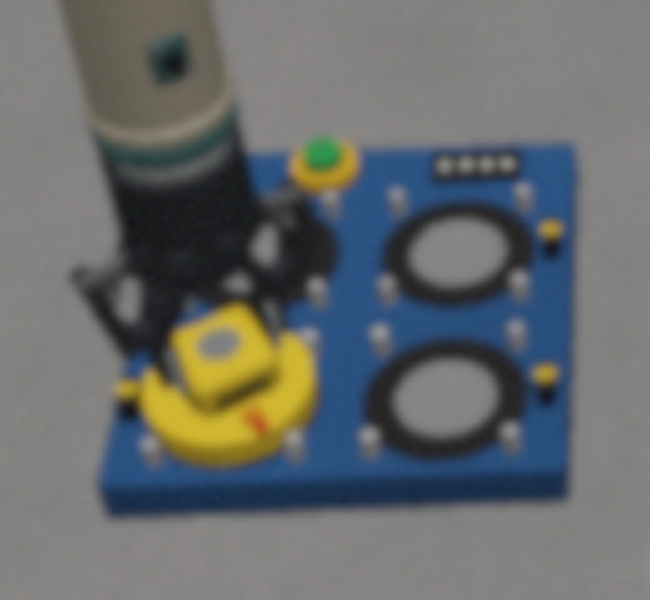

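Emit:
play_rows(targets=[[1,0,0,-2,0],[1,0,0,-4,0],[1,0,0,-8,0],[1,0,0,-13,0],[1,0,0,-13,0],[1,0,0,-13,0]])

```text
clock: 13.65
eef_pos: [594.7, -300.3, 199.7]
tool_rot: [3.139, -0.001, 0.548]
force: [-0.2, 1.6, -1.6]
width: 52.6
gripper_force: 63.8
```

```bash
python3 -c "
from h import *
im,d=shot('scene'); P=cloud('scene',d); hsv=cv2.cvtColor(im,cv2.COLOR_RGB2HSV)
s=ctrl.read_state(); e=s['eef_pos']; print(e,s['tool_rot'])
m=(hsv[...,1]>110)&(abs(hsv[...,0].astype(int)-26)<8)&(np.hypot(P[...,0]-e[0],P[...,1]-e[1])<60)&(P[...,2]>100)
q=P[m]; print(m.sum(),np.percentile(q,[1,10,50,90,99],0).round(1))
print(np.histogram(q[:,2],np.arange(100,260,6)))
t=q[q[:,2]>np.percentile(q[:,2],99)-8]; print(t.mean(0))
plan((409.6,86.3,190,31.4))
"
```

```text
[ 593.51513463 -299.75456844  197.80913544] [-3.14064133e+00  6.42773717e-04  5.47945302e-01]
808 [[ 562.3 -346.6  174.4]
 [ 581.4 -329.3  183.2]
 [ 614.  -294.   193.7]
 [ 636.4 -265.1  222.7]
 [ 640.9 -254.8  225.7]]
(array([  0,   0,   0,   0,   0,   0,   0,   0,   0,   0,   0,   1,  34,
        56,  61, 315,  32,  35,  39,  56, 171,   5,   0,   1,   1,   1]), array([100, 106, 112, 118, 124, 130, 136, 142, 148, 154, 160, 166, 172,
       178, 184, 190, 196, 202, 208, 214, 220, 226, 232, 238, 244, 250,
       256]))
[ 597.78515126 -299.59531356  222.57683044]
at [ 593.5 -299.8  197.8] yaw 31.4 w 52.5 t 13.7 q [ 0.44  0.68 -0.02  1.5   0.02  0.97 -0.61] F [ 0.1 -0.7 -2.5]
[4.41, -42.53, 0.78] -0.0 rows 8.6
```

Emit:
play_rows(targets=[[1,4.5,-42.6,0,0],[1,4.5,-42.6,0,0],[1,4.5,-42.6,0,0],[1,4.5,-42.6,0,0],[1,4.5,-42.6,0,0],[1,4.5,-42.6,0,0],[1,4.5,-42.6,0,0],[1,4.5,-42.6,0,0],[1,4.5,-42.6,0,0],[1,4.5,-42.6,0,0]])

```text
clock: 14.7
eef_pos: [407.2, 90.6, 196.9]
tool_rot: [-3.139, 0.004, 0.556]
force: [0.2, 0.1, -2.3]
width: 52.4
gripper_force: 64.0
```

```bash
python3 -c "
from h import *
plan((411.5,87.5,190,31.4),(411.5,87.5,36,31.4))"
```

```text
at [407.2  90.6 196.9] yaw 31.9 w 52.4 t 14.7 q [-0.25  0.35 -0.05  2.16  0.02  0.64 -1.33] F [ 0.2  0.1 -2.3]
[0.2, 0.49, 0.69] 0.5 rows 0.2
[0.2, 0.49, 16.09] 0.5 rows 3.1
```

Emit:
play_rows(targets=[[1,0.1,0,5,0.4],[1,0.1,0,9,0.4],[1,0.1,0,12,0.4],[1,0.1,0,14,0.4],[1,0.1,0,15,0.4],[1,0.1,0,15.6,0.4],[1,0.1,0,16.1,0.4],[1,0.1,0,16.1,0.4],[1,0.1,0,16.1,0.4]])

```text
clock: 15.6
eef_pos: [411.0, 86.3, 36.2]
tool_rot: [-3.141, 0.002, 0.54]
force: [0.0, 0.6, -2.6]
width: 52.3
gripper_force: 65.7
```

```bash
python3 -c "
from h import *
plan((411.5,87.5,36,31.4))"
```

```text
at [411.   86.3  36.2] yaw 30.9 w 52.3 t 15.6 q [-0.12  0.69 -0.22  2.28  0.64  0.23 -1.95] F [ 0.   0.6 -2.6]
[0.11, -0.07, 0.02] -0.5 rows 0.1
```

Emit:
play_rows(targets=[[1,0,0,0.2,0],[1,0,0,0.3,0],[1,0,0,0.3,0],[0,0,0,0.2,0],[0,0,0,0.2,0],[0,0,0,0.2,0],[0,0,0,-4,0],[0,0,0,-9,0],[0,0,0,-14,0],[0,0,0,-20,0]])

```text
clock: 16.6
eef_pos: [410.8, 87.4, 228.7]
tool_rot: [-3.14, 0.001, 0.541]
force: [2.1, -1.2, 0.0]
width: 85.4
gripper_force: 0.0
```

Emit:
play_rows(targets=[[0.37,15,2,-9,0],[0.37,15,2,-9,0],[0.37,15,2,-9,0],[0.37,15,2,-9,0],[0.37,15,2,-9,0],[0.37,15,2,-9,0]])

```text
clock: 17.2
eef_pos: [549.8, 147.4, 316.1]
tool_rot: [-3.141, 0.002, 0.541]
force: [-0.4, 0.2, -1.2]
width: 54.1
gripper_force: 0.0
```

```bash
cat >> h.py <<'E'
def fit(P,m):
    q=P[m]; r=cv2.minAreaRect(q[:,:2].astype(np.float32)); return np.array([*q.mean(0),r[2],*r[0],*r[1]]).round(1)
E
python3 - <<'E'
from h import *
im,d=shot('top','t2.png'); P=cloud('top',d); hsv=cv2.cvtColor(im,cv2.COLOR_RGB2HSV)
y=(hsv[...,1]>110)&(abs(hsv[...,0].astype(int)-26)<8)&(np.hypot(P[...,0]-409,P[...,1]-86)<80)
print('master',y.sum(),np.percentile(P[y],[2,50,98],0).round(1)); c=y&(P[...,2]>52); print(fit(P,c) if c.sum()>5 else 0, fit(P,y))
im,d=shot('scene'); P=cloud('scene',d); hsv=cv2.cvtColor(im,cv2.COLOR_RGB2HSV)
y=(hsv[...,1]>110)&(abs(hsv[...,0].astype(int)-26)<8)&(np.hypot(P[...,0]-409,P[...,1]-86)<80)
print('master scene',y.sum(),np.percentile(P[y],[2,50,98],0).round(1)); print(fit(P,y&(P[...,2]>52)))
s=ctrl.read_state(); e=np.array(s['eef_pos']); print(e,s['width'])
m=(np.hypot(P[...,0]-e[0],P[...,1]-e[1])<60)&(P[...,2]>e[2]-60)&(hsv[...,2]<110); q=P[m]; print(np.sort(q[:,2])[[0,5,10,20,40,80]]-e[2])
v,u=np.nonzero(m); print(u.min(),u.max(),v.max(),proj('scene',e))
x0,y0=int(proj('scene',e)[0])-50,int(proj('scene',e)[1])-60
cv2.imwrite('pics/g3.png',cv2.resize(im[y0:y0+100,x0:x0+100],None,fx=6,fy=6,interpolation=2)[:,:,::-1]); print(x0,y0)
E
```

```text
Traceback (most recent call last):
IndexError: index -1 is out of bounds for axis 0 with size 0
```

Top view is occluded by the arm; use the scene camera.

```bash
python3 - <<'E'
from h import *
im,d=shot('scene'); P=cloud('scene',d); hsv=cv2.cvtColor(im,cv2.COLOR_RGB2HSV)
y=(hsv[...,1]>110)&(abs(hsv[...,0].astype(int)-26)<8)&(np.hypot(P[...,0]-409,P[...,1]-86)<80)
print('master scene',y.sum()); 
if y.sum()>9: print(np.percentile(P[y],[2,50,98],0).round(1)); print(fit(P,y&(P[...,2]>52)))
s=ctrl.read_state(); e=np.array(s['eef_pos']); print(e,s['width'])
m=(np.hypot(P[...,0]-e[0],P[...,1]-e[1])<60)&(P[...,2]>e[2]-60)&(hsv[...,2]<110); q=P[m]; print(np.sort(q[:,2])[[0,5,10,20,40,80]]-e[2])
v,u=np.nonzero(m); print(u.min(),u.max(),v.max(),proj('scene',e))
x0,y0=int(proj('scene',e)[0])-50,int(proj('scene',e)[1])-60
cv2.imwrite('pics/g3.png',cv2.resize(im[y0:y0+100,x0:x0+100],None,fx=6,fy=6,interpolation=2)[:,:,::-1]); print(x0,y0)
E
```

```text
master scene 545
[[379.5  36.1   8.5]
 [427.5  79.2  30.8]
 [456.9 135.8  61.6]]
[414.5  83.5  58.   30.5 411.7  84.3  53.6  53.9]
[549.05962155 146.75106854 316.00370839] 53.88124735805364
[10.39764772 13.56145155 14.92366481 16.77041372 21.97027658 28.81124134]
312 370 162 [330.40019199 160.67039231]
280 100
```

View pics/g3.png

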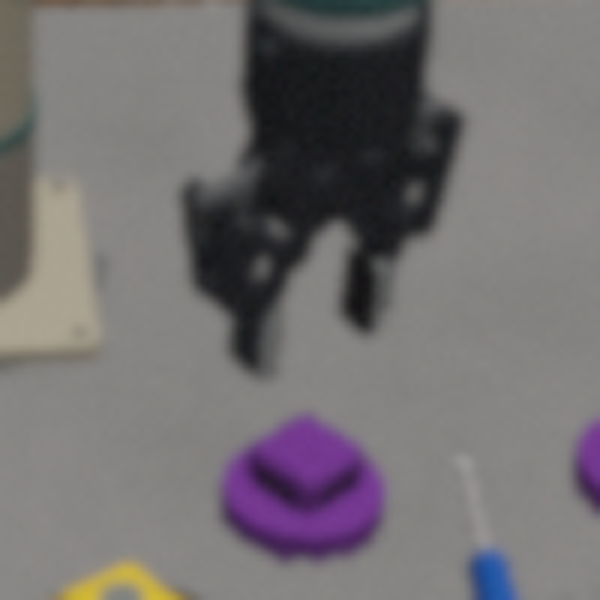

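```bash
python3 -c "
from h import *
plan((607.6,283.9,250,13.6),(607.6,283.9,168,13.6))"
```

```text
at [549.1 146.8 316. ] yaw 31.0 w 53.9 t 17.3 q [ 0.12  0.49 -0.67  1.61  0.32  1.16 -1.65] F [ 0.  -0.4  0.2]
[12.08, -8.74, 6.6] 17.4 rows 3.3
[12.08, -8.74, 14.8] 17.4 rows 1.6
```

Emit:
play_rows(targets=[[0,12.1,-8.7,3,17.4],[0,12.1,-8.7,4,17.4],[0,12.1,-8.7,6.6,17.4],[0,12.1,-8.7,9,17.4],[0,12.1,-8.7,12,17.4],[0,12.1,-8.7,14,17.4],[0,12.1,-8.7,14.8,17.4],[0,12.1,-8.7,14.8,17.4]])

```text
clock: 18.1
eef_pos: [608.3, 283.3, 167.9]
tool_rot: [3.141, 0.003, 0.237]
force: [-0.0, -0.8, 0.7]
width: 85.4
gripper_force: 0.0
```

```bash
python3 -c "
from h import *
im,d=shot('scene')
cv2.imwrite('pics/r1.png',cv2.resize(im[160:260,310:430],None,fx=6,fy=6,interpolation=2)[:,:,::-1])
plan((607.6,283.9,168,13.6))"
```

```text
at [609.2 284.  169.4] yaw 13.6 w 85.6 t 18.1 q [-0.2   0.76 -0.51  1.49  0.41  1.   -2.15] F [-0.2  0.   0.8]
[-0.16, -0.03, 0.14] -0.0 rows 0.0
```

View pics/r1.png

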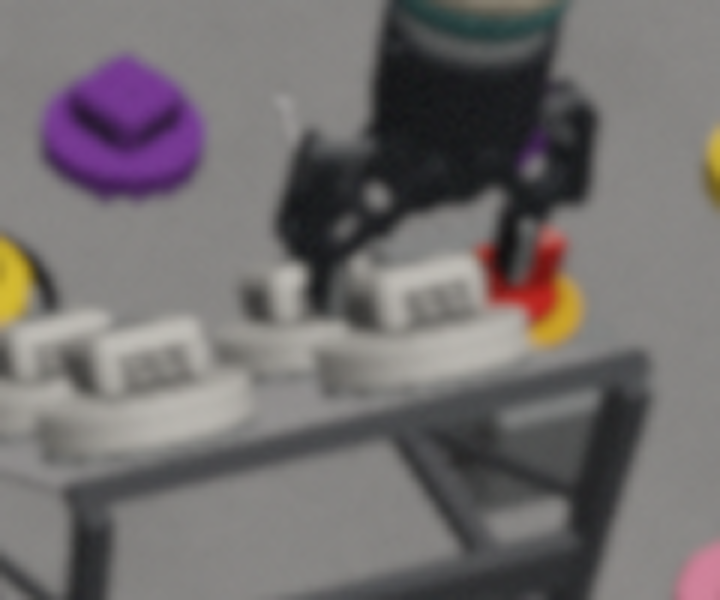

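Emit:
play_rows(targets=[[1,-0.1,0,0.1,0],[1,-0.1,0,0.1,0],[1,-0.1,0,0.1,0],[1,-0.1,0,0.1,0],[1,-0.1,0,0.1,0],[1,-0.1,0,0.1,0]])

```text
clock: 18.75
eef_pos: [609.0, 284.8, 170.0]
tool_rot: [-3.141, -0.002, 0.237]
force: [-1.2, -0.5, 5.9]
width: 53.0
gripper_force: 64.1
```

Emit:
play_rows(targets=[[1,-0.1,0,-0.12,0],[1,-0.1,0,-0.12,0],[1,0.05,0,-0.25,0],[1,0.2,0,-0.38,0],[1,0.36,0,-0.51,0],[1,0.51,0,-0.63,0],[1,0.66,0,-0.76,0],[1,0.66,0,-0.76,0],[1,0.66,0,-0.76,0]])

```text
clock: 19.65
eef_pos: [614.9, 285.6, 175.7]
tool_rot: [3.141, 0.0, 0.237]
force: [0.1, -0.5, -1.9]
width: 52.8
gripper_force: 63.3
```

Emit:
play_rows(targets=[[1,0,0.3,0,0],[1,0,0.6,0,0],[1,0,0.9,0,0],[1,0,1.2,0,0],[1,0,1.5,0,0],[1,0,1.8,0,0],[1,0,1.8,0,0],[1,0,1.8,0,0]])

```text
clock: 20.45
eef_pos: [619.1, 268.2, 175.8]
tool_rot: [-3.141, 0.0, 0.237]
force: [-1.1, 0.9, -2.5]
width: 53.1
gripper_force: 63.3
```

Emit:
play_rows(targets=[[1,-0.13,0,-0.15,0],[1,-0.26,0,-0.31,0],[1,-0.39,0,-0.46,0],[1,-0.51,0,-0.61,0],[1,-0.64,0,-0.77,0],[1,-0.64,0,-0.77,0]])

```text
clock: 21.05
eef_pos: [612.8, 266.9, 183.9]
tool_rot: [-3.142, -0.0, 0.237]
force: [-0.9, -0.1, -1.6]
width: 53.0
gripper_force: 63.3
```

```bash
python3 -c "
from h import *
plan((587,260.7,215,13.6),(587,260.7,290,13.6),(555,-34,290,13.6),(555,-34,70,13.6))"
```

```text
at [612.8 266.9 183.9] yaw 13.6 w 53.0 t 21.1 q [-0.16  0.74 -0.52  1.49  0.41  1.01 -2.12] F [-0.9 -0.1 -1.6]
[-2.65, -0.01, -3.11] 0.0 rows 0.8
[-2.65, -0.01, -10.61] 0.0 rows 1.5
[-12.7, 27.88, -10.61] 0.0 rows 5.9
[-12.7, 27.88, 11.39] 0.0 rows 4.4
```

Emit:
play_rows(targets=[[1,-1.3,0,-1.5,0],[1,-2.6,0,-3.1,0],[1,-2.6,0,-7,0],[1,-2.6,0,-10.6,0],[1,-12.7,27.9,-10.6,0],[1,-12.7,27.9,-10.6,0],[1,-12.7,27.9,-10.6,0],[1,-12.7,27.9,-10.6,0],[1,-12.7,27.9,-10.6,0],[1,-12.7,27.9,-10.6,0]])

```text
clock: 22.05
eef_pos: [554.5, -36.8, 289.7]
tool_rot: [3.141, -0.0, 0.237]
force: [1.1, -0.3, -2.4]
width: 53.1
gripper_force: 63.7
```

Emit:
play_rows(targets=[[1,0,0,5,0],[1,0,0,10,0],[1,0,0,15,0],[1,0,0,18,0],[1,0,0,20,0],[1,0,0,21.5,0],[1,0,0,21.5,0],[1,0,0,21.5,0]])

```text
clock: 22.85
eef_pos: [555.4, -34.1, 74.8]
tool_rot: [-3.142, -0.0, 0.237]
force: [0.1, 0.8, -2.1]
width: 52.9
gripper_force: 63.6
```

```bash
python3 -c "
from h import *
im,d=shot('scene')
cv2.imwrite('pics/b1.png',cv2.resize(im[160:300,200:340],None,fx=4,fy=4,interpolation=2)[:,:,::-1])
P=cloud('scene',d);s=ctrl.read_state();e=s['eef_pos'];m=(np.hypot(P[...,0]-e[0],P[...,1]-e[1])<70)&(im.min(2)>110)&(P[...,2]>12);print(np.percentile(P[m],[1,5,95,99],0).round(1))
plan((555,-34,48,13.6))"
```

```text
[[492.4 -81.6  75. ]
 [502.4 -74.9  88.8]
 [598.    2.5 582.1]
 [605.   13.1 595.5]]
at [555.8 -34.   75.4] yaw 13.6 w 52.8 t 22.9 q [ 0.28  0.74 -0.42  1.9   0.5   0.61 -1.79] F [ 0.3 -0.8 -1.3]
[-0.08, -0.02, 2.74] -0.0 rows 0.5
```

View pics/b1.png

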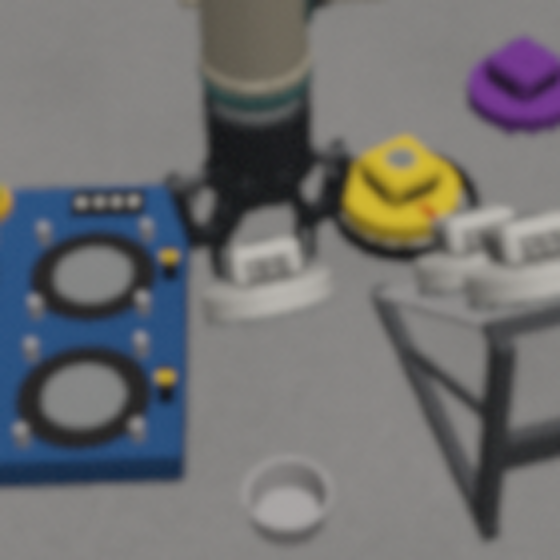

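Emit:
play_rows(targets=[[1,0,0,1.5,0],[1,0,0,2.5,0],[1,0,0,3.0,0],[1,0.6,0,3.15,0],[1,1.2,0,3.35,0],[1,1.8,0,3.6,0],[1,2.3,0,3.9,0],[1,2.3,0,3.9,0]])

```text
clock: 23.7
eef_pos: [576.9, -29.2, 36.4]
tool_rot: [3.14, 0.002, 0.237]
force: [-2.4, -0.4, 6.5]
width: 52.9
gripper_force: 66.0
```

```bash
python3 -c "
from h import *
im,d=shot('scene')
P=cloud('scene',d);s=ctrl.read_state();e=s['eef_pos'];m=(np.hypot(P[...,0]-e[0],P[...,1]-e[1])<75)&(im.min(2)>115)&(im.max(2)-im.min(2)<30)&(P[...,2]>10)&(P[...,2]<130);q=P[m];print(len(q),np.percentile(q,[1,5,50,95,99],0).round(1))
a=q@np.array([.972,.235,0]); 
for lo in range(480,660,15):
    k=(a>lo)&(a<lo+15)
    if k.sum()>3: print(lo,k.sum(),np.percentile(q[k][:,2],[5,50,95]).round())
plan((555,-34,48,13.6))"
```

```text
517 [[541.6 -77.1  28.3]
 [556.3 -70.9  32.9]
 [591.1 -28.8  51.1]
 [617.6  10.2  72.1]
 [620.7  17.   74.1]]
510 14 [26. 60. 62.]
525 32 [30. 65. 69.]
540 67 [35. 69. 74.]
555 166 [41. 60. 73.]
570 102 [30. 50. 54.]
585 136 [32. 46. 57.]
at [576.8 -29.3  36.5] yaw 13.6 w 52.7 t 23.8 q [ 0.24  0.82 -0.39  1.85  0.53  0.58 -1.82] F [-2.6 -0.5  6.5]
[-2.23, -0.05, -1.15] -0.0 rows 0.5
```

Emit:
play_rows(targets=[[1,0.5,0,0.35,0],[1,1.0,0,0.75,0],[1,1.4,0,1.15,0],[1,1.8,0,1.6,0],[1,1.9,0,1.9,0],[1,1.9,0,2.0,0],[1,1.9,0,2.0,0]])

```text
clock: 24.45
eef_pos: [598.8, -23.9, 18.0]
tool_rot: [3.14, -0.006, 0.237]
force: [1.6, 1.0, 9.3]
width: 53.0
gripper_force: 67.9
```

```bash
cat >> h.py <<'E'
def white(n='scene'):
    im,d=shot(n); P=cloud(n,d);s=ctrl.read_state();e=s['eef_pos'];m=(np.hypot(P[...,0]-e[0],P[...,1]-e[1])<75)&(im.min(2)>115)&(im.max(2).astype(int)-im.min(2)<30)&(P[...,2]>10)&(P[...,2]<130);q=P[m]
    t=q[q[:,2]>44]; c=t.mean(0); A=np.c_[t[:,:2]-c[:2],np.ones(len(t))]; k=np.linalg.lstsq(A,t[:,2],rcond=None)[0]
    k2=t[abs(A@k-t[:,2])<4]; A=np.c_[k2[:,:2]-c[:2],np.ones(len(k2))]; k=np.linalg.lstsq(A,k2[:,2],rcond=None)[0]
    print(len(q),np.percentile(q,[1,5,50,95,99],0).round(1).tolist(),'cage',c.round(1),'slope',k.round(3),cv2.minAreaRect(k2[:,:2].astype(np.float32)))
E
python3 -c "
from h import *
white(); plan((555,-34,48,13.6))"
```

```text
456 [[566.5, -75.1, 11.4], [577.7, -69.0, 15.6], [605.3, -23.9, 27.5], [627.6, 10.4, 57.3], [630.6, 19.5, 59.4]] cage [593.  -23.4  53.9] slope [-7.8000e-02 -1.6000e-02  5.3971e+01] ((595.9176025390625, -28.22723388671875), (33.687950134277344, 65.63783264160156), 34.9365234375)
at [598.8 -23.9  18. ] yaw 13.6 w 53.1 t 24.5 q [ 0.22  0.86 -0.38  1.8   0.54  0.57 -1.82] F [1.8 0.6 9.7]
[-4.49, -0.05, -3.0] -0.0 rows 1.1
```

Emit:
play_rows(targets=[[0,0,0,0,0],[0,0,0,0,0],[0,0,0,0,0],[0,0,0,-3,0],[0,-0.5,0,-7,0],[0,-0.5,0,-7,-17],[0,-0.5,0,-7,-26],[0,-0.5,0,-7,-34],[0,-0.5,0,-7,-43],[0,-0.5,0,-7,-51]])

```text
clock: 25.5
eef_pos: [590.8, -25.7, 85.3]
tool_rot: [-3.141, 0.0, 0.993]
force: [-0.5, 0.0, -1.0]
width: 85.6
gripper_force: 0.0
```

```bash
python3 -c "
from h import *
white(); plan((594.2,-25,85,103.6),(594.2,-25,20,103.6))"
```

```text
625 [[549.9, -75.2, 12.0], [558.8, -69.2, 17.3], [599.4, -27.7, 24.8], [627.4, 12.1, 55.5], [630.3, 17.7, 57.4]] cage [588.2 -26.2  52.4] slope [-4.40e-02 -3.10e-02  5.25e+01] ((581.5167236328125, -28.674074172973633), (52.926578521728516, 51.85523223876953), 13.582707405090332)
at [590.7 -25.9  85.1] yaw 57.2 w 85.6 t 25.6 q [ 0.39  0.81 -0.65  1.79  0.67  0.78 -1.18] F [-0.6  0.6  0.9]
[0.27, 0.24, 0.01] -46.4 rows 5.4
[0.27, 0.24, 6.51] -46.4 rows 1.3
```

Emit:
play_rows(targets=[[0,0.2,0.1,0,-9],[0,0.2,0.1,0,-17],[0,0.2,0.1,0,-26],[0,0.2,0.1,0,-34],[0,0.2,0.1,0,-43],[0,0.2,0.1,0,-46.4],[0,0.2,0.1,3,-46.4],[0,0.2,0.1,5.5,-46.4],[0,0.2,0.1,6.5,-46.4],[0,0.2,0.1,6.5,-46.4]])

```text
clock: 26.55
eef_pos: [591.8, -24.6, 19.1]
tool_rot: [-3.139, -0.0, 1.796]
force: [-0.2, 0.0, 1.0]
width: 85.3
gripper_force: 0.0
```

Emit:
play_rows(targets=[[1,0,0,0,0],[1,0,0,0,0],[1,0,0,0,0],[1,0,0,0,0],[1,0,0,0,0],[1,0,0,0,0]])

```text
clock: 27.15
eef_pos: [593.7, -24.3, 21.9]
tool_rot: [3.14, 0.001, 1.797]
force: [-1.3, -0.3, 7.0]
width: 52.7
gripper_force: 64.9
```

Emit:
play_rows(targets=[[1,0,0,-3,0],[1,0,0,-8,0],[1,0,0,-13,0],[1,0,0,-14,9],[1,0,0,-14,18],[1,0,0,-14,27],[1,0,0,-14,36],[1,0,0,-14,45],[1,0,0,-14,54],[1,0,0,-14,63]])

```text
clock: 28.15
eef_pos: [593.2, -24.4, 160.8]
tool_rot: [3.141, -0.001, 0.741]
force: [0.0, 0.1, -1.8]
width: 52.9
gripper_force: 64.2
```

```bash
cat >> h.py <<'E'
def nests():
    im,d=shot('top'); P=cloud('top',d); hsv=cv2.cvtColor(im,cv2.COLOR_RGB2HSV)
    fr=(P[...,0]<680)&(P[...,0]>360)&(P[...,1]<-40)&(P[...,1]>-440)
    m=fr&(hsv[...,2]<60)&(abs(P[...,2]-41)<6)
    N,L,st,c=cv2.connectedComponentsWithStats(m.astype(np.uint8))
    for i in range(1,N):
        if st[i,4]>=150: print('nest',st[i].tolist(),fit(P,L==i))
    y=fr&(hsv[...,1]>120)&(abs(hsv[...,0].astype(int)-26)<8)&(hsv[...,2]>120)&(P[...,2]>50)
    N,L,st,c=cv2.connectedComponentsWithStats(y.astype(np.uint8))
    for i in range(1,N):
        if st[i,4]>=8: print('mark',st[i].tolist(),fit(P,L==i)[:3])
E
python3 -c "
from h import *
nests(); plan((596,-176,180,-1),(596,-176,70,-1))"
```

```text
nest [380, 150, 33, 33, 489] [ 629.7 -295.8   41.2   85.7  629.8 -296.6   94.7   94.7]
mark [417, 163, 5, 4, 16] [ 628.9 -357.1   58.4]
mark [331, 207, 5, 4, 17] [ 508.1 -108.4   57.5]
mark [418, 207, 5, 4, 18] [ 503.4 -354.6   58.8]
at [593.3 -24.3 161. ] yaw 42.2 w 53.2 t 28.2 q [ 0.39  0.7  -0.65  1.73  0.52  0.89 -1.32] F [-0.3  0.2 -1.3]
[-9.98, 11.43, -1.9] 43.2 rows 5.0
[-9.98, 11.43, 9.1] 43.2 rows 2.2
```

```bash
python3 -c "
from h import *
plan((632.7,-169.8,161,-1),(632.7,-169.8,72,-1))"
```

```text
at [593.3 -24.3 161. ] yaw 42.2 w 53.2 t 28.2 q [ 0.39  0.7  -0.65  1.73  0.52  0.89 -1.32] F [-0.3  0.2 -1.3]
[-6.85, 13.43, 0.0] 43.2 rows 5.0
[-6.85, 13.43, 8.9] 43.2 rows 1.8
```

Emit:
play_rows(targets=[[1,-2,4,0,9],[1,-4,8,0,18],[1,-6.9,13.4,0,27],[1,-6.9,13.4,0,35],[1,-6.9,13.4,0,43.2],[1,-6.9,13.4,3,43.2],[1,-6.9,13.4,6,43.2],[1,-6.9,13.4,8,43.2],[1,-6.9,13.4,8,43.2],[1,-6.9,13.4,8,43.2]])

```text
clock: 29.2
eef_pos: [633.7, -169.4, 80.8]
tool_rot: [-3.141, -0.0, -0.005]
force: [0.7, -0.6, -1.4]
width: 53.0
gripper_force: 64.2
```

```bash
cat >> h.py <<'E'
def fixmarks():
    # pins+marks of fixture in the scene camera, fine
    im,d=shot('scene'); P=cloud('scene',d); hsv=cv2.cvtColor(im,cv2.COLOR_RGB2HSV)
    fr=(P[...,0]<700)&(P[...,0]>360)&(P[...,1]<-40)&(P[...,1]>-440)
    y=fr&(hsv[...,1]>110)&(abs(hsv[...,0].astype(int)-26)<9)&(P[...,2]>46)&(P[...,2]<70)
    N,L,st,c=cv2.connectedComponentsWithStats(y.astype(np.uint8))
    for i in range(1,N):
        if st[i,4]>=4: print('smark',st[i].tolist(),np.nanmean(P[L==i],0).round(1))
    m=fr&(hsv[...,2]<60)&(abs(P[...,2]-41)<6)
    N,L,st,c=cv2.connectedComponentsWithStats(m.astype(np.uint8))
    for i in range(1,N):
        if st[i,4]>=150: print('snest',st[i].tolist(),fit(P,L==i))
E
python3 -c "
from h import *
plan((632.7,-169.8,62,-1)); fixmarks()
im,d=shot('scene'); cv2.imwrite('pics/p1.png',cv2.resize(im[180:310,150:280],None,fx=5,fy=4.6,interpolation=2)[:,:,::-1])
P=cloud('scene',d); e=ctrl.read_state()['eef_pos']
m=(np.hypot(P[...,0]-e[0],P[...,1]-e[1])<75)&(im.min(2)>100)&(im.max(2).astype(int)-im.min(2)<30)&(P[...,2]>e[2]+18)&(P[...,2]<e[2]+34); print(fit(P,m))
"
```

```text
at [ 633.7 -169.4   80.8] yaw -0.3 w 53.0 t 29.2 q [ 0.45  0.83 -0.41  1.61  0.43  0.79 -1.72] F [ 0.7 -0.6 -1.4]
[-0.1, 0.04, 1.88] 0.7 rows 0.4
smark [190, 208, 9, 8, 37] [ 438.1 -262.6   51.2]
smark [240, 223, 4, 4, 12] [ 512.2 -106.9   57.4]
smark [161, 225, 4, 4, 13] [ 504.4 -351.3   57. ]
smark [239, 252, 4, 5, 12] [ 634.2 -109.3   57.2]
smark [154, 256, 4, 4, 15] [ 629.7 -354.    56.9]
snest [162, 249, 32, 24, 260] [ 630.8 -296.1   39.7    7.7  628.8 -294.2   89.    89.5]
[ 639.6 -170.4  111.2   84.6  635.3 -168.9   77.8   55.3]
```

View pics/p1.png

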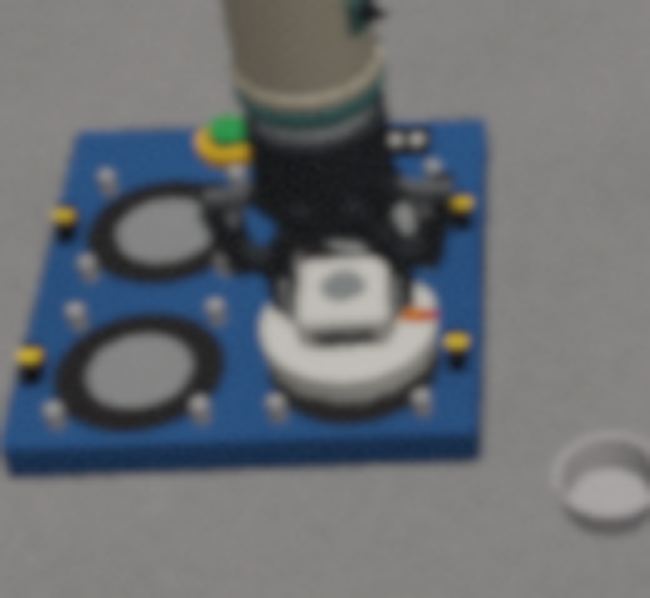

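Emit:
play_rows(targets=[[1,-0.1,0,0.5,0.7],[1,-0.1,0,0.9,0.7],[1,-0.1,0,1.2,0.7],[1,-0.1,0,1.4,0.7],[1,-0.1,0,1.6,0.7],[1,-0.1,0,1.75,0.7],[1,-0.1,0,1.9,0.7],[1,-0.1,0,1.9,0.7]])

```text
clock: 30.1
eef_pos: [632.4, -169.6, 62.0]
tool_rot: [3.141, -0.0, -0.019]
force: [0.2, 0.6, 1.5]
width: 53.1
gripper_force: 64.7
```

Emit:
play_rows(targets=[[0,0,0,0,0],[0,0,0,0,0],[0,0,0,0,0],[0,0,0,-3,0],[0,0,0,-8,0],[0,0,0,-13,0],[0,0,0,-18,0],[0,0,0,-22,0]])

```text
clock: 30.9
eef_pos: [633.0, -169.5, 285.0]
tool_rot: [3.141, -0.003, -0.019]
force: [1.2, -0.1, -0.2]
width: 85.4
gripper_force: 0.0
```

```bash
python3 -c "
from h import *
plan((640.3,148.8,280,13.6),(640.3,148.8,230,13.6),(640.3,148.8,168,13.6))"
```

```text
at [ 633.  -169.5  285. ] yaw -1.1 w 85.4 t 30.9 q [ 0.5   0.62 -0.49  1.41  0.3   1.18 -1.62] F [ 1.2 -0.1 -0.2]
[0.12, -31.84, 0.5] -14.7 rows 6.4
[0.12, -31.84, 5.5] -14.7 rows 1.0
[0.12, -31.84, 11.7] -14.7 rows 1.2
```

Emit:
play_rows(targets=[[0,0.1,-31.8,0,-14.7],[0,0.1,-31.8,0,-14.7],[0,0.1,-31.8,0,-14.7],[0,0.1,-31.8,0,-14.7],[0,0.1,-31.8,0,-14.7],[0,0.1,-31.8,0,-14.7],[0,0.1,-31.8,0,-14.7],[0,0.1,-31.8,5,-14.7],[0,0.1,-31.8,8,-14.7],[0,0.1,-31.8,8,-14.7]])

```text
clock: 31.9
eef_pos: [636.5, 146.4, 196.8]
tool_rot: [3.14, 0.009, 0.238]
force: [0.6, -0.4, -1.0]
width: 85.4
gripper_force: 0.0
```

```bash
python3 -c "
from h import *
plan((640.3,148.8,168,13.6))
im,d=shot('top'); P=cloud('top',d); h=P[...,2]
m=(np.hypot(P[...,0]-631,P[...,1]+172)<56)&(im.min(2)>110)&(h>50); print('alarm', fit(P,m&(h>86)), fit(P,m&(h>58)&(h<70)),np.percentile(P[m],[2,50,98],0).round(1).tolist())
nests()
"
```

```text
at [636.5 146.4 196.8] yaw 13.6 w 85.4 t 31.9 q [ 0.03  0.71 -0.53  1.52  0.4   1.03 -1.94] F [ 0.6 -0.4 -1. ]
[0.43, -0.15, 2.88] 0.0 rows 0.6
alarm [ 630.5 -170.3   93.8   89.1  631.3 -171.2   54.5   51.5] [ 628.5 -170.1   64.1   89.1  631.4 -171.4   97.4   98.4] [[585.8, -215.6, 58.4], [627.0, -169.4, 66.8], [676.4, -126.6, 98.8]]
nest [380, 150, 33, 33, 475] [ 629.2 -296.4   41.1    4.9  629.8 -296.    94.7   92.8]
nest [337, 193, 34, 31, 416] [ 514.2 -169.3   41.5   82.4  511.6 -169.3   95.1   84.6]
nest [380, 193, 34, 34, 495] [ 504.8 -294.4   41.5   89.6  503.8 -293.3   94.7   95.3]
mark [331, 163, 4, 4, 15] [ 634.  -110.7   59.1]
mark [417, 163, 5, 4, 17] [ 628.8 -356.4   60.4]
mark [418, 207, 5, 4, 18] [ 503.4 -354.4   59.2]
mark [380, 230, 15, 15, 90] [ 424.1 -258.    54. ]
```

Emit:
play_rows(targets=[[0,0.1,0,1.5,0],[0,0.1,0,2.6,0],[0,0.1,0,3.3,0],[0,0.1,0,3.3,0],[0,0.1,0,3.3,0]])

```text
clock: 32.5
eef_pos: [640.5, 148.6, 168.6]
tool_rot: [-3.141, -0.0, 0.238]
force: [0.2, 0.6, -0.3]
width: 85.4
gripper_force: 0.0
```

```bash
python3 -c "
from h import *
plan((640.3,148.8,168,13.6))"
```

```text
at [640.5 148.6 168.6] yaw 13.6 w 85.4 t 32.5 q [ 0.02  0.74 -0.52  1.54  0.42  0.97 -1.95] F [ 0.2  0.6 -0.3]
[-0.01, -0.02, 0.06] 0.0 rows 0.0
```

Same extraction sequence as the first alarm.

Emit:
play_rows(targets=[[1,0,0,0,0],[1,0,0,0,0],[1,0,0,0,0],[1,0,0,0,0],[1,0,0,0,0],[1,0,0,0,0]])

```text
clock: 33.1
eef_pos: [640.7, 148.8, 169.3]
tool_rot: [-3.141, -0.001, 0.237]
force: [-0.5, 0.2, 5.7]
width: 53.2
gripper_force: 63.8
```

Emit:
play_rows(targets=[[1,-0.1,0,-0.15,0],[1,-0.1,0,-0.15,0],[1,0.05,0,-0.28,0],[1,0.2,0,-0.41,0],[1,0.36,0,-0.54,0],[1,0.51,0,-0.67,0],[1,0.68,0,-0.82,0],[1,0.68,0,-0.82,0],[1,0.68,0,-0.82,0]])

```text
clock: 34.0
eef_pos: [647.0, 150.1, 176.7]
tool_rot: [3.142, 0.0, 0.237]
force: [-0.3, -0.1, -2.7]
width: 53.2
gripper_force: 63.2
```

Emit:
play_rows(targets=[[1,0,0.3,0,0],[1,0,0.6,0,0],[1,0,0.9,0,0],[1,0,1.2,0,0],[1,0,1.5,0,0],[1,0,1.8,0,0],[1,0,1.8,0,0],[1,0,1.8,0,0]])

```text
clock: 34.8
eef_pos: [651.3, 132.6, 176.7]
tool_rot: [-3.141, -0.0, 0.237]
force: [0.4, -0.2, -1.0]
width: 53.0
gripper_force: 63.2
```

Emit:
play_rows(targets=[[1,-0.13,0,-0.15,0],[1,-0.26,0,-0.31,0],[1,-0.39,0,-0.46,0],[1,-0.51,0,-0.61,0],[1,-0.64,0,-0.77,0],[1,-0.64,0,-0.77,0]])

```text
clock: 35.4
eef_pos: [645.0, 131.2, 184.8]
tool_rot: [3.142, -0.0, 0.238]
force: [0.5, 0.3, -1.5]
width: 53.3
gripper_force: 63.2
```

```bash
python3 -c "
from h import *
plan((617,143,215,13.6),(617,143,290,13.6),(555,-34,290,60),(555,-34,70,60))"
```

```text
at [645.  131.2 184.8] yaw 13.6 w 53.3 t 35.4 q [ 0.05  0.73 -0.53  1.52  0.41  1.   -1.92] F [ 0.5  0.3 -1.5]
[-2.44, -1.81, -3.02] 0.0 rows 0.9
[-2.44, -1.81, -10.52] 0.0 rows 1.5
[-12.63, 13.94, -10.52] -46.4 rows 5.4
[-12.63, 13.94, 11.48] -46.4 rows 4.4
```

Emit:
play_rows(targets=[[1,-1.3,0,-1.5,0],[1,-2.6,0,-3.1,0],[1,-2.6,0,-7,0],[1,-2.6,0,-10.5,0],[1,-12.6,13.9,-10.5,0],[1,-12.6,13.9,-10.5,0],[1,-12.6,13.9,-10.5,0],[1,-12.6,13.9,-10.5,0]])

```text
clock: 36.2
eef_pos: [553.1, -39.7, 289.2]
tool_rot: [3.138, 0.003, 0.231]
force: [0.3, -0.4, -2.3]
width: 53.2
gripper_force: 63.5
```

```bash
python3 -c "
from h import *
plan((555,-34,75,13.6))"
```

```text
at [553.1 -39.7 289.2] yaw 13.3 w 53.2 t 36.2 q [ 0.41  0.47 -0.59  1.69  0.3   1.07 -1.61] F [ 0.3 -0.4 -2.3]
[0.31, -0.51, 21.42] -0.3 rows 4.3
```

Emit:
play_rows(targets=[[1,0,-0.2,5,0],[1,0,-0.2,10,0],[1,0,-0.2,15,0],[1,0,-0.2,18,0],[1,0,-0.2,20,0],[1,0,-0.2,22,0],[1,0,-0.2,23.5,0],[1,0,-0.2,24.2,0],[1,0,-0.2,24.4,0],[1,0,-0.2,24.4,0]])

```text
clock: 37.2
eef_pos: [555.2, -31.5, 45.8]
tool_rot: [3.142, -0.001, 0.238]
force: [0.7, 0.7, -2.0]
width: 53.0
gripper_force: 63.5
```

Emit:
play_rows(targets=[[1,0.6,0,0.15,0],[1,1.2,0,0.35,0],[1,1.8,0,0.6,0],[1,2.3,0,0.9,0],[1,2.8,0,1.25,0],[1,3.3,0,1.65,0],[1,3.7,0,2.1,0],[1,4.1,0,2.5,0],[1,4.2,0,2.9,0],[1,4.2,0,2.9,0]])

```text
clock: 38.2
eef_pos: [602.6, -20.4, 20.2]
tool_rot: [3.14, -0.013, 0.238]
force: [5.5, 1.5, 11.6]
width: 52.9
gripper_force: 71.0
```

```bash
python3 -c "
from h import *
white(); plan((594.2,-25,20,103.6))"
```

```text
495 [[567.0, -71.7, 12.5], [579.3, -65.5, 17.4], [612.2, -19.6, 30.9], [635.9, 15.1, 59.3], [638.8, 21.6, 61.3]] cage [597.8 -19.9  55.9] slope [-3.9000e-02 -5.2000e-02  5.5893e+01] ((599.5123291015625, -22.793224334716797), (41.3038444519043, 66.91926574707031), 39.67320251464844)
at [602.6 -20.4  20.2] yaw 13.6 w 53.3 t 38.2 q [ 0.23  0.86 -0.39  1.8   0.55  0.58 -1.84] F [ 5.7 -0.1 12. ]
[-0.92, 0.25, 0.02] -90.0 rows 10.5
```

Emit:
play_rows(targets=[[0,0,0,0,0],[0,0,0,0,0],[0,0,0,0,0],[0,0,0,-3,0],[0,-0.5,0,-7,0],[0,-0.5,0,-7,-17],[0,-0.5,0,-7,-26],[0,-0.5,0,-7,-34],[0,-0.5,0,-7,-43],[0,-0.5,0,-7,-51]])

```text
clock: 39.25
eef_pos: [590.4, -23.2, 86.1]
tool_rot: [-3.141, 0.001, 0.994]
force: [0.6, -0.2, 0.0]
width: 85.2
gripper_force: 0.0
```

```bash
python3 -c "
from h import *
white(); plan((597.5,-21.5,85,103.6),(597.5,-21.5,20,103.6))"
```

```text
648 [[556.6, -71.7, 11.7], [567.1, -65.3, 17.5], [606.6, -24.8, 25.3], [634.8, 15.1, 55.2], [637.8, 21.5, 56.9]] cage [594.9 -23.8  52.9] slope [ 7.0000e-03 -3.5000e-02  5.2783e+01] ((591.9072265625, -23.29003143310547), (54.152427673339844, 52.58460235595703), 12.77623176574707)
at [590.3 -23.3  85.9] yaw 57.2 w 85.6 t 39.3 q [ 0.39  0.81 -0.66  1.79  0.68  0.78 -1.19] F [ 0.5 -0.3 -0.3]
[0.54, 0.51, 0.09] -46.4 rows 5.4
[0.54, 0.51, 6.59] -46.4 rows 1.3
```

Emit:
play_rows(targets=[[0,0.5,0.4,0,-9],[0,0.5,0.4,0,-17],[0,0.5,0.4,0,-26],[0,0.5,0.4,0,-34],[0,0.5,0.4,0,-43],[0,0.5,0.4,0,-46.4],[0,0.5,0.4,3,-46.4],[0,0.5,0.4,5.5,-46.4],[0,0.5,0.4,6.5,-46.4],[0,0.5,0.4,6.5,-46.4]])

```text
clock: 40.3
eef_pos: [595.6, -21.1, 20.0]
tool_rot: [-3.139, -0.001, 1.796]
force: [-0.3, 0.5, 0.6]
width: 85.4
gripper_force: 0.0
```

Emit:
play_rows(targets=[[1,0,0,0,0],[1,0,0,0,0],[1,0,0,0,0],[1,0,0,0,0],[1,0,0,0,0],[1,0,0,0,0]])

```text
clock: 40.9
eef_pos: [597.7, -20.8, 22.9]
tool_rot: [3.14, 0.001, 1.797]
force: [-0.7, -0.8, 5.7]
width: 52.7
gripper_force: 64.9
```

Emit:
play_rows(targets=[[1,0,0,-3,0],[1,0,0,-8,0],[1,0,0,-13,0],[1,0,0,-14,9],[1,0,0,-14,18],[1,0,0,-14,27],[1,0,0,-14,36],[1,0,0,-14,45],[1,0,0,-14,54],[1,0,0,-14,63]])

```text
clock: 41.9
eef_pos: [596.9, -21.0, 161.7]
tool_rot: [3.141, -0.001, 0.741]
force: [0.3, -0.1, -1.4]
width: 52.3
gripper_force: 63.9
```

```bash
python3 -c "
from h import *
fixmarks(); plan((507.7,-167.8,161,-1),(507.7,-167.8,81,-1))"
```

```text
smark [190, 207, 13, 8, 56] [ 436.  -255.9   51. ]
smark [241, 223, 3, 3, 9] [ 511.5 -106.    58.4]
smark [161, 225, 4, 4, 12] [ 504.1 -351.6   57.2]
smark [239, 252, 4, 5, 12] [ 635.3 -109.2   58.4]
smark [154, 256, 4, 4, 15] [ 630.4 -353.8   57.6]
snest [209, 219, 29, 20, 186] [ 508.7 -168.1   40.     4.   507.6 -166.4   87.2   88.1]
snest [168, 220, 30, 21, 182] [ 508.3 -294.8   39.8   52.8  504.8 -294.    86.4   89.4]
snest [162, 249, 32, 24, 263] [ 630.9 -296.1   39.5   40.3  629.4 -295.4   88.7   90.8]
at [597.  -20.9 161.9] yaw 42.2 w 53.2 t 42.0 q [ 0.39  0.7  -0.66  1.72  0.53  0.9  -1.33] F [ 0.1 -0.3 -0.2]
[-16.48, 4.89, 0.09] 43.2 rows 5.0
[-16.48, 4.89, 8.09] 43.2 rows 1.6
```

Emit:
play_rows(targets=[[1,-4,1.2,0,9],[1,-8,2.4,0,18],[1,-12,3.6,0,27],[1,-16.5,4.9,0,35],[1,-16.5,4.9,0,43.9],[1,-16.5,4.9,3,43.9],[1,-16.5,4.9,6,43.9],[1,-16.5,4.9,8,43.9],[1,-16.5,4.9,8,43.9],[1,-16.5,4.9,8,43.9]])

```text
clock: 42.95
eef_pos: [509.5, -168.8, 81.7]
tool_rot: [-3.141, -0.0, -0.017]
force: [0.4, -0.1, -0.9]
width: 52.7
gripper_force: 63.8
```

```bash
python3 -c "
from h import *
plan((507.7,-167.8,63,-1))"
```

```text
at [ 509.5 -168.8   81.7] yaw -1.0 w 52.7 t 43.0 q [ 0.53  0.7  -0.4   1.95  0.47  0.58 -1.77] F [ 0.4 -0.1 -0.9]
[-0.18, -0.1, 1.87] 0.0 rows 0.4
```

Emit:
play_rows(targets=[[1,-0.15,-0.1,0.5,0],[1,-0.15,-0.1,0.9,0],[1,-0.15,-0.1,1.2,0],[1,-0.15,-0.1,1.4,0],[1,-0.15,-0.1,1.6,0],[1,-0.15,-0.1,1.75,0],[1,-0.15,-0.1,1.85,0],[1,-0.15,-0.1,1.85,0]])

```text
clock: 43.75
eef_pos: [507.7, -168.0, 62.9]
tool_rot: [3.142, -0.0, -0.019]
force: [0.7, 0.3, -1.6]
width: 52.8
gripper_force: 64.0
```

Emit:
play_rows(targets=[[0,0,0,0,0],[0,0,0,0,0],[0,0,0,0,0],[0,0,0,-3,0],[0,0,0,-8,0],[0,0,0,-13,0],[0,0,0,-18,0],[0,0,0,-22,0],[0,0,0,-22,0]])

```text
clock: 44.65
eef_pos: [511.2, -168.4, 288.8]
tool_rot: [3.138, -0.011, -0.019]
force: [0.7, -0.5, -0.4]
width: 85.7
gripper_force: 0.0
```

```bash
python3 -c "
from h import *
plan((515.2,261.1,280,13.6),(515.2,261.1,88,13.6))
white"
```

```text
at [ 511.2 -168.4  288.8] yaw -1.1 w 85.7 t 44.6 q [ 0.65  0.43 -0.56  1.74  0.27  1.03 -1.6 ] F [ 0.7 -0.5 -0.4]
[-0.42, -42.95, 0.88] -14.7 rows 8.6
[-0.42, -42.95, 20.08] -14.7 rows 3.8
```

Emit:
play_rows(targets=[[0,0,-43,0,-14.7],[0,0,-43,0,-14.7],[0,0,-43,0,-14.7],[0,0,-43,0,-14.7],[0,0,-43,0,-14.7],[0,0,-43,0,-14.7],[0,0,-43,0,-14.7],[0,0,-43,0,-14.7],[0,0,-43,0,-14.7],[0,0,-43,0,-14.7]])

```text
clock: 45.65
eef_pos: [513.8, 268.0, 282.4]
tool_rot: [-3.137, 0.0, 0.246]
force: [-0.6, 0.7, -0.3]
width: 85.5
gripper_force: 0.0
```

```bash
python3 -c "
from h import *
plan((515.2,261.1,88,13.6))
im,d=shot('scene'); P=cloud('scene',d); h=P[...,2]
for c in ((508,-168),(632,-170)):
    m=(np.hypot(P[...,0]-c[0],P[...,1]-c[1])<56)&(im.min(2)>110)&(im.max(2).astype(int)-im.min(2)<40)&(h>50); print('alarm', fit(P,m&(h>88)), np.percentile(P[m],[2,50,98],0).round(1).tolist())
n=np.array([-.6248,-.1511,.766]); H=(P-[620.9,212.7,133.])@n
m=(H>47)&(H<62)&(im.min(2)>100)&(h>60)&(h<150)&(P[...,1]>60)&(P[...,1]<310)&(P[...,0]<620)
N,L,st,cc=cv2.connectedComponentsWithStats(m.astype(np.uint8))
for i in range(1,N):
    if st[i,4]>30: print(st[i],fit(P,L==i))
"
```

```text
at [513.8 268.  282.4] yaw 14.1 w 85.5 t 45.6 q [-0.11  0.53 -0.66  1.63  0.35  1.1  -2.19] F [-0.6  0.7 -0.3]
[-0.03, 0.7, 19.44] 0.5 rows 3.9
alarm [ 510.6 -168.2   92.6   86.   510.4 -168.2   52.5   56.4] [[478.4, -213.3, 51.8], [525.8, -166.7, 65.0], [555.7, -124.5, 96.5]]
alarm [ 634.  -170.    92.8   89.5  631.3 -169.5   53.    54.9] [[600.5, -214.1, 51.8], [649.6, -167.9, 65.1], [679.6, -125.7, 95.7]]
[349 202  21   5  61] [512.  254.9 119.7  20.  503.4 255.4  47.2  46. ]
[309 211  18   6  63] [546.3 121.4 121.1  13.6 539.5 120.8  37.1  48.5]
```

Emit:
play_rows(targets=[[0,0,0,4,0],[0,0,0,8,0],[0,0,0,12,0],[0,0,0,14,0],[0,0,0,14,0],[0,0,0,14,0]])

```text
clock: 46.3
eef_pos: [516.2, 260.7, 143.1]
tool_rot: [3.141, 0.0, 0.236]
force: [0.5, 0.9, 0.3]
width: 85.2
gripper_force: 0.0
```

```bash
python3 -c "
from h import *
plan((515.2,261.1,88,13.6))"
```

```text
at [516.2 260.7 143.1] yaw 13.5 w 85.2 t 46.3 q [-0.16  0.68 -0.56  1.79  0.49  0.81 -2.3 ] F [0.5 0.9 0.3]
[-0.09, -0.06, 5.51] -0.1 rows 1.1
```

Emit:
play_rows(targets=[[0,-0.1,0,3,0],[0,-0.1,0,4.5,0],[0,-0.1,0,5.4,0],[0,-0.1,0,5.4,0],[0,-0.1,0,5.4,0],[1,-0.1,0,5.4,0],[1,-0.1,0,5.4,0],[1,-0.1,0,5.4,0],[1,-0.1,0,5.4,0],[1,-0.1,0,5.4,0]])

```text
clock: 47.3
eef_pos: [515.2, 262.2, 90.0]
tool_rot: [-3.141, -0.002, 0.238]
force: [-0.6, -0.7, 6.4]
width: 53.0
gripper_force: 63.6
```

Emit:
play_rows(targets=[[1,-0.1,0,-0.15,0],[1,-0.1,0,-0.15,0],[1,0.05,0,-0.28,0],[1,0.2,0,-0.41,0],[1,0.36,0,-0.54,0],[1,0.51,0,-0.67,0],[1,0.68,0,-0.82,0],[1,0.68,0,-0.82,0],[1,0.68,0,-0.82,0]])

```text
clock: 48.2
eef_pos: [521.4, 263.2, 97.1]
tool_rot: [3.142, 0.0, 0.238]
force: [-0.7, -0.3, -2.7]
width: 52.9
gripper_force: 63.0
```

Emit:
play_rows(targets=[[1,0,0.3,0,0],[1,0,0.6,0,0],[1,0,0.9,0,0],[1,0,1.2,0,0],[1,0,1.5,0,0],[1,0,1.8,0,0],[1,0,1.8,0,0],[1,0,1.8,0,0]])

```text
clock: 49.0
eef_pos: [525.7, 245.7, 97.1]
tool_rot: [-3.141, -0.0, 0.237]
force: [-1.1, -0.0, -1.7]
width: 52.7
gripper_force: 63.1
```

Emit:
play_rows(targets=[[1,-0.13,0,-0.15,0],[1,-0.26,0,-0.31,0],[1,-0.39,0,-0.46,0],[1,-0.51,0,-0.61,0],[1,-0.64,0,-0.77,0],[1,-0.64,0,-0.77,0]])

```text
clock: 49.6
eef_pos: [519.3, 244.3, 105.1]
tool_rot: [-3.142, -0.0, 0.238]
force: [-0.8, -0.0, -0.8]
width: 53.1
gripper_force: 63.1
```

```bash
python3 -c "
from h import *
plan((580,-45,290,60),(580,-45,47,60))"
```

```text
at [519.3 244.3 105.1] yaw 13.6 w 53.1 t 49.6 q [-0.15  0.73 -0.53  1.83  0.53  0.73 -2.32] F [-0.8 -0.  -0.8]
[-0.92, 29.55, -18.49] -46.4 rows 7.0
[-0.92, 29.55, 5.81] -46.4 rows 4.9
```

```bash
python3 -c "
from h import *
plan((572,-46,290,60),(572,-46,47,60))"
```

```text
at [519.3 244.3 105.1] yaw 13.6 w 53.1 t 49.6 q [-0.15  0.73 -0.53  1.83  0.53  0.73 -2.32] F [-0.8 -0.  -0.8]
[-1.72, 29.45, -18.49] -46.4 rows 7.0
[-1.72, 29.45, 5.81] -46.4 rows 4.9
```

Emit:
play_rows(targets=[[1,-1.3,0,-1.5,0],[1,-2.6,0,-3.1,0],[1,-2.6,0,-7,0],[1,-2.6,0,-11,0],[1,-2.6,0,-15,-4],[1,-1.7,29.4,-18.5,-46.4],[1,-1.7,29.4,-18.5,-46.4],[1,-1.7,29.4,-18.5,-46.4],[1,-1.7,29.4,-18.5,-46.4],[1,-1.7,29.4,-18.5,-46.4]])

```text
clock: 50.6
eef_pos: [559.3, -0.5, 284.4]
tool_rot: [3.141, 0.0, 1.054]
force: [0.8, 0.1, -2.2]
width: 52.5
gripper_force: 63.4
```

```bash
python3 -c "
from h import *
plan((572,-46,290,60),(572,-46,47,60))"
```

```text
at [ 5.593e+02 -5.000e-01  2.844e+02] yaw 60.4 w 52.5 t 50.6 q [ 0.51  0.56 -0.89  1.68  0.47  1.13 -1.03] F [ 0.8  0.1 -2.2]
[-3.33, 3.35, -0.56] 0.4 rows 1.0
[-3.33, 3.35, 23.74] 0.4 rows 4.9
```

Emit:
play_rows(targets=[[1,-3.3,3.3,1,0.4],[1,-3.3,3.3,6,0.4],[1,-3.3,3.3,11,0.4],[1,-3.3,3.3,15,0.4],[1,-3.3,3.3,18,0.4],[1,-3.3,3.3,20,0.4],[1,-3.3,3.3,21,0.4],[1,-3.3,3.3,21,0.4]])

```text
clock: 51.4
eef_pos: [570.6, -43.5, 73.0]
tool_rot: [-3.14, 0.001, 1.041]
force: [-0.8, 0.0, -0.8]
width: 53.1
gripper_force: 63.6
```

```bash
python3 -c "
from h import *
plan((572,-46,46,60))"
```

```text
at [570.6 -43.5  73. ] yaw 59.6 w 53.1 t 51.4 q [ 0.45  0.82 -0.69  1.85  0.75  0.75 -1.19] F [-0.8  0.  -0.8]
[-0.14, 0.25, 2.7] -0.4 rows 0.5
```

Emit:
play_rows(targets=[[1,0,0,1.2,0],[1,0,0,2.1,0],[1,0,0,2.7,0],[1,0,0,2.7,0]])

```text
clock: 51.8
eef_pos: [570.8, -43.6, 46.3]
tool_rot: [-3.141, 0.001, 1.041]
force: [0.2, -1.2, -0.7]
width: 53.1
gripper_force: 63.6
```

Emit:
play_rows(targets=[[1,0.6,0,0.15,0],[1,1.2,0,0.35,0],[1,1.8,0,0.6,0],[1,2.3,0,0.9,0],[1,2.8,0,1.25,0],[1,3.3,0,1.65,0],[1,3.7,0,2.1,0],[1,4.1,0,2.5,0],[1,4.2,0,2.9,0],[1,4.2,0,2.9,0]])

```text
clock: 52.8
eef_pos: [596.3, -1.9, 21.0]
tool_rot: [3.138, -0.009, 1.043]
force: [0.6, 5.0, 10.6]
width: 52.9
gripper_force: 70.3
```

```bash
python3 -c "
from h import *
white(); plan((590,-15,20,-30))"
```

```text
435 [[568.0, -63.2, 11.3], [577.6, -59.4, 15.9], [611.1, -3.3, 28.2], [635.9, 29.6, 57.5], [637.5, 68.9, 76.6]] cage [593.2   8.9  57.8] slope [ 0.23   0.24  57.708] ((589.8968505859375, 10.79315185546875), (27.978933334350586, 118.94418334960938), 18.56916618347168)
at [596.4  -1.9  21.1] yaw 59.8 w 53.0 t 52.9 q [ 0.34  0.91 -0.63  1.81  0.81  0.69 -1.28] F [ 1.   4.9 10.9]
[-1.45, 0.11, 0.11] 89.8 rows 10.4
```

Emit:
play_rows(targets=[[0,0,0,0,0],[0,0,0,0,0],[0,0,0,0,0],[0,0,0,-3,0],[0,-0.5,0,-7,0],[0,-0.5,0,-7,9],[0,-0.5,0,-7,18],[0,-0.5,0,-7,27],[0,-0.5,0,-7,36],[0,-0.5,0,-7,45]])

```text
clock: 53.85
eef_pos: [589.9, -11.9, 87.8]
tool_rot: [3.142, 0.0, 0.284]
force: [-0.5, -0.0, 0.4]
width: 85.6
gripper_force: 0.0
```

```bash
python3 -c "
from h import *
white(); plan((593.8,-6.3,85,-30.2),(593.8,-6.3,20,-30.2))"
```

```text
639 [[553.3, -62.5, 11.1], [569.4, -56.5, 16.4], [604.4, -14.4, 25.2], [635.2, 24.7, 54.7], [637.6, 30.7, 56.8]] cage [593.6 -15.   51.9] slope [-4.4000e-02 -2.7000e-02  5.2174e+01] ((590.4693603515625, -15.089874267578125), (52.47993850708008, 53.73557662963867), 59.1212272644043)
at [589.9 -11.7  88. ] yaw 16.0 w 85.3 t 53.9 q [ 0.29  0.77 -0.51  1.8   0.54  0.72 -1.81] F [0.2 1.1 0.2]
[0.52, -0.41, 0.3] 46.2 rows 5.4
[0.52, -0.41, 6.8] 46.2 rows 1.3
```

Emit:
play_rows(targets=[[0,0,0,0,9],[0,0,0,0,17],[0,0,0,0,26],[0,0,0,0,34],[0,0,0,0,43],[0,0,0,0,46.2],[0,0,0,3,46.2],[0,0,0,5.5,46.2],[0,0,0,6.7,46.2],[0,0,0,6.7,46.2]])

```text
clock: 54.9
eef_pos: [588.5, -11.6, 19.3]
tool_rot: [3.14, 0.003, -0.514]
force: [0.1, -0.4, 1.0]
width: 85.7
gripper_force: 0.0
```

Emit:
play_rows(targets=[[1,0,0,0,0],[1,0,0,0,0],[1,0,0,0,0],[1,0,0,0,0],[1,0,0,0,0],[1,0,0,0,0]])

```text
clock: 55.5
eef_pos: [591.1, -11.8, 22.5]
tool_rot: [-3.141, -0.002, -0.516]
force: [-0.0, -0.1, 6.3]
width: 52.6
gripper_force: 65.1
```

Emit:
play_rows(targets=[[1,0,0,-3,0],[1,0,0,-8,0],[1,0,0,-13,0],[1,0,0,-14,-9],[1,0,0,-14,-18],[1,0,0,-14,-27],[1,0,0,-14,-29.2],[1,0,0,-14,-29.2],[1,0,0,-14,-29.2]])

```text
clock: 56.4
eef_pos: [589.9, -11.7, 161.0]
tool_rot: [-3.142, 0.0, -0.008]
force: [0.1, -0.0, -1.7]
width: 52.7
gripper_force: 64.1
```

```bash
python3 -c "
from h import *
fixmarks(); plan((631,-294,161,-1),(631,-294,81,-1))"
```

```text
smark [190, 207, 13, 8, 51] [ 434.6 -255.7   51.6]
smark [241, 223, 3, 3, 9] [ 511.4 -106.    58.3]
smark [161, 225, 4, 4, 13] [ 504.7 -351.2   57.2]
smark [239, 252, 4, 5, 12] [ 634.7 -109.2   57.7]
smark [154, 256, 4, 4, 15] [ 629.9 -354.    57.1]
snest [168, 220, 30, 21, 184] [ 507.5 -294.4   40.1   49.7  505.7 -293.3   88.6   88.5]
snest [162, 249, 32, 24, 266] [ 631.  -296.3   39.8   58.2  629.7 -295.7   89.3   91.2]
at [589.9 -11.6 161. ] yaw -0.4 w 52.7 t 56.5 q [ 0.27  0.66 -0.48  1.75  0.39  0.84 -1.97] F [ 0.4  0.4 -2. ]
[4.32, 28.2, 0.0] 0.6 rows 5.7
[4.32, 28.2, 8.0] 0.6 rows 1.6
```

Emit:
play_rows(targets=[[1,4.3,28.2,0,0.6],[1,4.3,28.2,0,0.6],[1,4.3,28.2,0,0.6],[1,4.3,28.2,0,0.6],[1,4.3,28.2,0,0.6],[1,4.3,28.2,0,0.6],[1,4.3,28.2,4,0.6],[1,4.3,28.2,7,0.6],[1,4.3,28.2,7.8,0.6],[1,4.3,28.2,7.8,0.6]])

```text
clock: 57.45
eef_pos: [630.5, -293.1, 81.7]
tool_rot: [-3.14, 0.003, -0.016]
force: [0.3, -0.3, -1.6]
width: 52.3
gripper_force: 64.1
```

```bash
python3 -c "
from h import *
plan((631,-294,63,-1))
im,d=shot('scene'); P=cloud('scene',d); e=ctrl.read_state()['eef_pos']
cv2.imwrite('pics/p3.png',cv2.resize(im[180:310,130:260],None,fx=5,fy=4.6,interpolation=2)[:,:,::-1])
m=(np.hypot(P[...,0]-e[0],P[...,1]-e[1])<60)&(im.min(2)>110)&(im.max(2).astype(int)-im.min(2)<40)&(P[...,2]>e[2]+25)&(P[...,2]<e[2]+40); print(fit(P,m))
"
```

```text
at [ 630.5 -293.1   81.7] yaw -0.9 w 52.3 t 57.5 q [ 0.64  0.89 -0.45  1.48  0.46  0.88 -1.55] F [ 0.3 -0.3 -1.6]
[0.05, 0.09, 1.87] 0.1 rows 0.4
[ 633.7 -293.6  112.    89.2  630.2 -291.8   52.5   52.8]
```

View pics/p3.png

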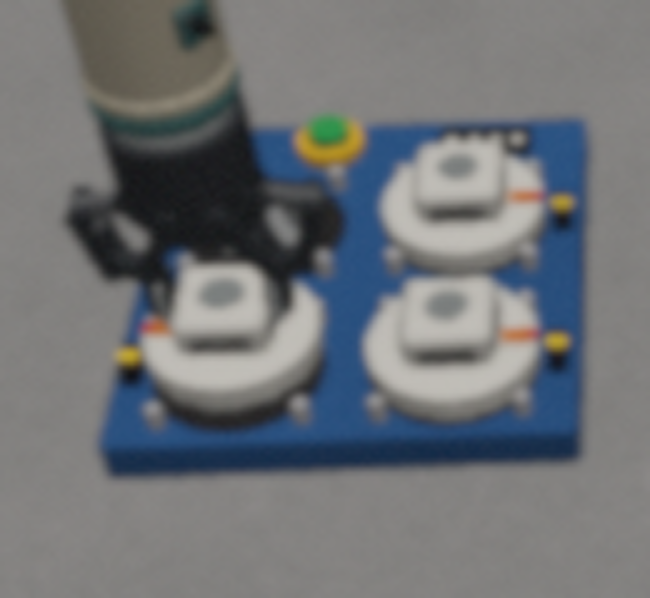

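Emit:
play_rows(targets=[[1,0,0.15,0.5,0],[1,0,0.15,0.9,0],[1,0,0.15,1.2,0],[1,0,0.15,1.4,0],[1,0,0.15,1.6,0],[1,0,0.15,1.75,0],[1,0,0.15,1.9,0],[1,0,0.15,1.95,0],[1,0,0.15,1.95,0]])

```text
clock: 58.4
eef_pos: [631.2, -295.3, 63.4]
tool_rot: [-3.142, 0.0, -0.017]
force: [0.3, 0.4, -0.7]
width: 52.8
gripper_force: 64.1
```

Emit:
play_rows(targets=[[0,0,0,0,0],[0,0,0,0,0],[0,0,0,0,0],[0,0,0,-3,0],[0,0,0,-8,0],[0,0,0,-13,0],[0,0,0,-18,0],[0,0,0,-20,0],[0,0,0,-20,0]])

```text
clock: 59.3
eef_pos: [633.6, -295.7, 268.6]
tool_rot: [3.139, -0.008, -0.017]
force: [-0.1, -0.3, -1.0]
width: 85.3
gripper_force: 0.0
```

```bash
python3 -c "
from h import *
plan((548.2,126.4,268,13.6))"
```

```text
at [ 633.6 -295.7  268.6] yaw -1.0 w 85.3 t 59.3 q [ 0.67  0.71 -0.52  1.3   0.36  1.22 -1.46] F [-0.1 -0.3 -1. ]
[-9.26, -42.06, 0.06] -14.6 rows 8.6
```

Emit:
play_rows(targets=[[0,-9.1,-42,0,-14.6],[0,-9.1,-42,0,-14.6],[0,-9.1,-42,0,-14.6],[0,-9.1,-42,0,-14.6],[0,-9.1,-42,0,-14.6],[0,-9.1,-42,0,-14.6],[0,-9.1,-42,0,-14.6],[0,-9.1,-42,0,-14.6],[0,-9.1,-42,0,-14.6],[0,-9.1,-42,0,-14.6]])

```text
clock: 60.3
eef_pos: [544.9, 132.4, 263.1]
tool_rot: [-3.138, 0.001, 0.248]
force: [0.0, 0.2, 0.2]
width: 85.7
gripper_force: 0.0
```

Emit:
play_rows(targets=[[0,0,0,4,0],[0,0,0,8,0],[0,0,0,11,0],[0,0,0,12,0],[0,0,0,12,0],[0,0,0,12,0]])

```text
clock: 60.9
eef_pos: [548.1, 126.2, 144.4]
tool_rot: [-3.141, -0.002, 0.238]
force: [-0.8, -0.4, -0.2]
width: 85.3
gripper_force: 0.0
```

```bash
python3 -c "
from h import *
plan((548,126.4,88,13.6))
im,d=shot('scene'); P=cloud('scene',d); h=P[...,2]
for c in ((508,-168),(632,-170),(631,-295)):
    m=(np.hypot(P[...,0]-c[0],P[...,1]-c[1])<56)&(im.min(2)>110)&(im.max(2).astype(int)-im.min(2)<40)&(h>50); print('alarm', fit(P,m&(h>88)))
"
```

```text
at [548.1 126.2 144.4] yaw 13.6 w 85.3 t 60.9 q [ 0.08  0.66 -0.55  1.84  0.47  0.78 -2.06] F [-0.8 -0.4 -0.2]
[-0.0, -0.02, 5.64] 0.0 rows 1.1
alarm [ 510.5 -168.    92.9   87.5  508.3 -168.2   53.    54.1]
alarm [ 6.337e+02 -1.695e+02  9.280e+01  5.000e-01  6.317e+02 -1.696e+02
  5.500e+01  5.220e+01]
alarm [ 633.5 -294.7   92.6   87.1  631.3 -294.9   51.8   56.2]
```

All three seated flat (spacing ≈125 mm). Fourth alarm.

Emit:
play_rows(targets=[[0,0,0,3,0],[0,0,0,4.5,0],[0,0,0,5.6,0],[0,0,0,5.6,0],[0,0,0,5.6,0],[1,0,0,5.6,0],[1,0,0,5.6,0],[1,0,0,5.6,0],[1,0,0,5.6,0],[1,0,0,5.6,0]])

```text
clock: 61.95
eef_pos: [547.8, 126.4, 88.6]
tool_rot: [3.141, -0.002, 0.238]
force: [-1.3, -0.7, 5.3]
width: 53.0
gripper_force: 63.7
```

Emit:
play_rows(targets=[[1,-0.1,0,-0.15,0],[1,-0.1,0,-0.15,0],[1,0.05,0,-0.28,0],[1,0.2,0,-0.41,0],[1,0.36,0,-0.54,0],[1,0.51,0,-0.67,0],[1,0.68,0,-0.82,0],[1,0.68,0,-0.82,0],[1,0.68,0,-0.82,0]])

```text
clock: 62.85
eef_pos: [553.8, 127.7, 95.7]
tool_rot: [3.142, 0.0, 0.238]
force: [-0.4, 0.2, -1.7]
width: 53.0
gripper_force: 63.1
```

Emit:
play_rows(targets=[[1,0,0.3,0,0],[1,0,0.6,0,0],[1,0,0.9,0,0],[1,0,1.2,0,0],[1,0,1.5,0,0],[1,0,1.8,0,0],[1,0,1.8,0,0],[1,0,1.8,0,0]])

```text
clock: 63.65
eef_pos: [558.1, 110.2, 95.7]
tool_rot: [-3.141, -0.0, 0.238]
force: [-0.1, 0.2, -2.7]
width: 53.1
gripper_force: 63.1
```

Emit:
play_rows(targets=[[1,-0.13,0,-0.15,0],[1,-0.26,0,-0.31,0],[1,-0.39,0,-0.46,0],[1,-0.51,0,-0.61,0],[1,-0.64,0,-0.77,0],[1,-0.64,0,-0.77,0]])

```text
clock: 64.25
eef_pos: [551.8, 108.7, 103.7]
tool_rot: [3.141, -0.0, 0.238]
force: [0.5, 0.3, -2.0]
width: 53.1
gripper_force: 63.1
```

```bash
python3 -c "
from h import *
plan((572,-46,250,60),(572,-46,74,60))"
```

```text
at [551.8 108.7 103.7] yaw 13.7 w 53.1 t 64.2 q [ 0.08  0.71 -0.51  1.86  0.52  0.7  -2.07] F [ 0.5  0.3 -2. ]
[-1.69, 15.51, -14.63] -46.3 rows 5.4
[-1.69, 15.51, 2.97] -46.3 rows 3.5
```

Emit:
play_rows(targets=[[1,-1.3,0,-1.5,0],[1,-2.6,0,-3.1,0],[1,-2.6,0,-7,0],[1,-2.6,0,-11,0],[1,-1.7,15.5,-13,-46.3],[1,-1.7,15.5,-13,-46.3],[1,-1.7,15.5,-13,-46.3],[1,-1.7,15.5,-13,-46.3],[1,-1.7,15.5,-13,-46.3],[1,-1.7,15.5,-13,-46.3]])

```text
clock: 65.25
eef_pos: [571.8, -46.9, 233.1]
tool_rot: [-3.141, -0.0, 1.049]
force: [0.0, -0.1, -2.2]
width: 53.1
gripper_force: 63.9
```

```bash
python3 -c "
from h import *
plan((572,-46,74,60))"
```

```text
at [571.8 -46.9 233.1] yaw 60.1 w 53.1 t 65.2 q [ 0.56  0.63 -0.85  1.71  0.53  1.05 -0.99] F [ 0.  -0.1 -2.2]
[0.09, -0.03, 15.91] 0.1 rows 3.2
```

Emit:
play_rows(targets=[[1,0,0,5,0],[1,0,0,10,0],[1,0,0,14,0],[1,0,0,16,0],[1,0,0,17.5,0],[1,0,0,18.5,0],[1,0,0,18.7,0],[1,0,0,18.7,0]])

```text
clock: 66.05
eef_pos: [572.6, -45.8, 47.0]
tool_rot: [3.14, -0.001, 1.046]
force: [0.7, 0.2, -1.0]
width: 53.0
gripper_force: 63.8
```

Emit:
play_rows(targets=[[1,0.6,0,0.15,0],[1,1.2,0,0.35,0],[1,1.8,0,0.6,0],[1,2.3,0,0.9,0],[1,2.8,0,1.25,0],[1,3.3,0,1.65,0],[1,3.7,0,2.1,0],[1,4.1,0,2.5,0],[1,4.2,0,2.9,0],[1,4.2,0,2.9,0]])

```text
clock: 67.05
eef_pos: [598.1, -2.6, 21.5]
tool_rot: [3.136, -0.012, 1.05]
force: [1.4, 8.1, 14.8]
width: 53.1
gripper_force: 72.9
```

Emit:
play_rows(targets=[[0,0,0,0,0],[0,0,0,0,0],[0,0,0,0,0],[0,0,0,-3,0],[0,-0.5,0,-7,0],[0,-0.5,0,-7,9],[0,-0.5,0,-7,18],[0,-0.5,0,-7,27],[0,-0.5,0,-7,36],[0,-0.5,0,-7,45]])

```text
clock: 68.05
eef_pos: [590.3, -14.3, 87.2]
tool_rot: [3.142, 0.0, 0.289]
force: [0.1, 0.2, -0.3]
width: 85.1
gripper_force: 0.0
```

```bash
python3 -c "
from h import *
white(); plan((590,-15,85,-30.2),(590,-15,20,-30.2))"
```

```text
644 [[558.0, -60.2, 11.0], [572.2, -54.2, 16.5], [607.9, -12.4, 25.4], [638.1, 27.1, 54.7], [641.2, 33.6, 56.4]] cage [596.9 -13.1  51.9] slope [-5.2000e-02 -2.4000e-02  5.2178e+01] ((595.1994018554688, -13.449203491210938), (53.18706512451172, 53.1767463684082), 61.36396789550781)
at [590.3 -14.1  87.3] yaw 16.3 w 85.1 t 68.1 q [ 0.29  0.77 -0.51  1.79  0.54  0.72 -1.8 ] F [ 0.9 -0.1  0.1]
[-0.06, 0.08, 0.23] 46.5 rows 5.4
[-0.06, 0.08, 6.73] 46.5 rows 1.3
```

Emit:
play_rows(targets=[[0,0.5,-0.3,0,9],[0,0.5,-0.3,0,17],[0,0.5,-0.3,0,26],[0,0.5,-0.3,0,34],[0,0.5,-0.3,0,43],[0,0.5,-0.3,0,46.4],[0,0.5,-0.3,3,46.4],[0,0.5,-0.3,5.5,46.4],[0,0.5,-0.3,6.7,46.4],[0,0.5,-0.3,6.7,46.4]])

```text
clock: 69.1
eef_pos: [592.9, -9.6, 18.6]
tool_rot: [3.14, 0.003, -0.512]
force: [-0.9, -0.0, 0.6]
width: 85.3
gripper_force: 0.0
```

Emit:
play_rows(targets=[[1,0,0,0,0],[1,0,0,0,0],[1,0,0,0,0],[1,0,0,0,0],[1,0,0,0,0],[1,0,0,0,0]])

```text
clock: 69.7
eef_pos: [595.3, -9.9, 21.9]
tool_rot: [-3.141, -0.002, -0.514]
force: [-0.9, -1.7, 6.6]
width: 52.9
gripper_force: 65.3
```

Emit:
play_rows(targets=[[1,0,0,-3,0],[1,0,0,-8,0],[1,0,0,-13,0],[1,0,0,-14,-9],[1,0,0,-14,-18],[1,0,0,-14,-27],[1,0,0,-14,-29],[1,0,0,-14,-29],[1,0,0,-14,-29]])

```text
clock: 70.6
eef_pos: [594.2, -9.6, 160.4]
tool_rot: [-3.142, 0.0, -0.009]
force: [-0.3, 0.1, -2.6]
width: 52.9
gripper_force: 64.4
```

```bash
python3 -c "
from h import *
fixmarks(); plan((505.7,-292.7,161,-1),(505.7,-292.7,81,-1))"
```

```text
smark [190, 207, 12, 8, 52] [ 435.1 -256.6   51.2]
smark [241, 223, 3, 3, 9] [ 510.8 -106.1   57.8]
smark [161, 225, 4, 4, 13] [ 503.9 -351.4   56.5]
smark [239, 253, 4, 4, 11] [ 635.2 -109.3   57.5]
smark [154, 256, 4, 4, 14] [ 629.3 -354.4   56.8]
snest [168, 220, 30, 21, 187] [ 506.6 -294.7   39.7   69.4  504.8 -293.2   88.9   90.1]
at [594.2  -9.6 160.4] yaw -0.5 w 53.0 t 70.7 q [ 0.27  0.66 -0.48  1.73  0.39  0.84 -1.97] F [-0.1  0.5 -2.5]
[-8.61, 28.39, -0.06] 0.5 rows 5.9
[-8.61, 28.39, 7.94] 0.5 rows 1.6
```

Emit:
play_rows(targets=[[1,-8.6,28.4,0,0.5],[1,-8.6,28.4,0,0.5],[1,-8.6,28.4,0,0.5],[1,-8.6,28.4,0,0.5],[1,-8.6,28.4,0,0.5],[1,-8.6,28.4,0,0.5],[1,-8.6,28.4,4,0.5],[1,-8.6,28.4,7,0.5],[1,-8.6,28.4,7.8,0.5],[1,-8.6,28.4,7.8,0.5]])

```text
clock: 71.65
eef_pos: [505.8, -292.1, 81.5]
tool_rot: [-3.14, 0.002, -0.016]
force: [-0.1, 0.1, -1.8]
width: 53.2
gripper_force: 64.3
```

```bash
python3 -c "
from h import *
plan((505.6,-292.9,63,-1))
im,d=shot('scene'); P=cloud('scene',d); e=ctrl.read_state()['eef_pos']
m=(np.hypot(P[...,0]-e[0],P[...,1]-e[1])<60)&(im.min(2)>110)&(im.max(2).astype(int)-im.min(2)<40)&(P[...,2]>e[2]+25)&(P[...,2]<e[2]+40); print(fit(P,m))
"
```

```text
at [ 505.8 -292.1   81.5] yaw -0.9 w 53.2 t 71.7 q [ 0.75  0.76 -0.44  1.81  0.48  0.68 -1.55] F [-0.1  0.1 -1.8]
[-0.02, 0.08, 1.85] 0.1 rows 0.4
[ 509.2 -292.3  112.6    6.2  506.5 -291.9   52.5   54.1]
```

Emit:
play_rows(targets=[[1,0,0.1,0.5,0],[1,0,0.1,0.9,0],[1,0,0.1,1.2,0],[1,0,0.1,1.4,0],[1,0,0.1,1.6,0],[1,0,0.1,1.75,0],[1,0,0.1,1.9,0],[1,0,0.1,1.95,0],[1,0,0.1,1.95,0]])

```text
clock: 72.6
eef_pos: [506.2, -293.9, 62.8]
tool_rot: [-3.142, 0.0, -0.016]
force: [-0.7, 1.2, -2.4]
width: 52.9
gripper_force: 64.4
```

Emit:
play_rows(targets=[[0,0,0,0,0],[0,0,0,0,0],[0,0,0,0,0],[0,0,0,-3,0],[0,0,0,-8,0],[0,0,0,-13,0],[0,0,0,-18,0],[1,0,10,-20,0],[1,0,18,-20,0],[1,0,18,-20,0]])

```text
clock: 73.6
eef_pos: [503.9, -444.5, 262.1]
tool_rot: [3.14, -0.001, -0.015]
force: [0.5, 0.0, 0.8]
width: 43.7
gripper_force: 0.0
```

```bash
python3 -c "
from h import *
plan((427,-258,200,-1))
im,d=shot('top','t9.png'); P=cloud('top',d); h=P[...,2]; hsv=cv2.cvtColor(im,cv2.COLOR_RGB2HSV)
for c in ((631,-172),(629.5,-296),(506,-170),(504,-294)):
    m=(np.hypot(P[...,0]-c[0],P[...,1]-c[1])<56)&(im.min(2)>110)&(h>50); print(c,'alarm', fit(P,m&(h>86)) if (m&(h>86)).sum()>20 else 0)
g=(abs(hsv[...,0].astype(int)-65)<15)&(hsv[...,1]>100)&(P[...,1]<-200)&(P[...,1]>-320)&(P[...,0]>380)&(P[...,0]<470); print('btn',g.sum(),fit(P,g) if g.sum()>5 else 0)
y=(hsv[...,1]>110)&(abs(hsv[...,0].astype(int)-26)<8)&(np.hypot(P[...,0]-409,P[...,1]-86)<80); print('master',fit(P,y&(h>50)),fit(P,y))
"
```

```text
at [ 503.9 -444.5  262.1] yaw -0.9 w 43.7 t 73.6 q [ 0.97  0.67 -0.53  1.39  0.35  1.17 -1.19] F [0.5 0.  0.8]
[-7.97, -18.53, 6.21] 0.1 rows 4.2
(631, -172) alarm [ 630.5 -170.6   93.7   89.   631.1 -171.5   54.    51.5]
(629.5, -296) alarm [ 630.7 -295.6   93.9   87.8  631.3 -296.7   54.7   52.3]
(506, -170) alarm [ 506.3 -169.4   94.1   89.2  506.8 -169.9   53.6   53.1]
(504, -294) alarm [ 505.3 -293.8   94.1   88.7  505.6 -295.6   55.1   50.7]
btn 67 [ 424.7 -258.4   62.3   43.3  424.6 -258.9   23.1   22.6]
master [408.2  81.9  59.7  30.1 408.6  82.3  54.1  54. ] [406.   81.9  40.2  43.8 406.3  83.9  97.6  98.5]
```

Emit:
play_rows(targets=[[1,-8.1,-18.6,4,0],[1,-8.1,-18.6,4,0],[1,-8.1,-18.6,4,0],[1,-8.1,-18.6,4,0],[1,-8.1,-18.6,8,0],[1,-8.1,-18.6,12,0],[1,-8.1,-18.6,16,0],[1,-8.1,-18.6,17,0],[1,-8.1,-18.6,17,0],[1,-8.1,-18.6,17,0]])

```text
clock: 74.65
eef_pos: [427.0, -255.6, 91.7]
tool_rot: [3.141, -0.002, -0.016]
force: [0.8, 0.5, 0.4]
width: -0.0
gripper_force: 0.0
```

```bash
python3 -c "
from h import *
plan((426,-256.5,60,-1))
"
```

```text
at [ 427.  -255.6   91.7] yaw -0.9 w -0.0 t 74.7 q [ 0.77  0.65 -0.43  2.05  0.51  0.54 -1.61] F [0.8 0.5 0.4]
[-0.1, 0.09, 3.17] 0.1 rows 0.6
```

Emit:
play_rows(targets=[[1,-0.1,0.1,1,0],[1,-0.1,0.1,2,0],[1,-0.1,0.1,2.6,0],[1,-0.1,0.1,3,0],[1,-0.1,0.1,3,0]])

```text
clock: 75.15
eef_pos: [424.5, -256.1, 59.9]
tool_rot: [-3.141, 0.001, -0.016]
force: [-0.1, -0.2, -0.8]
width: 0.0
gripper_force: 0.0
```

Emit:
play_rows(targets=[[1,0,0,0.15,0],[1,0,0,0.3,0],[1,0,0,0.4,0],[1,0,0,0.4,0]])

```text
clock: 75.55
eef_pos: [424.9, -256.3, 56.4]
tool_rot: [3.142, -0.0, -0.016]
force: [-0.2, 0.4, -1.0]
width: 0.1
gripper_force: 0.0
```

Emit:
play_rows(targets=[[1,0,0,0.15,0],[1,0,0,0.3,0],[1,0,0,0.3,0]])

```text
clock: 75.85
eef_pos: [425.0, -256.4, 53.5]
tool_rot: [3.141, -0.0, -0.016]
force: [-0.9, -0.4, 1.7]
width: -0.2
gripper_force: 1.0
```

Emit:
play_rows(targets=[[1,0,0,0.15,0],[1,0,0,0.3,0],[1,0,0,0.3,0]])

```text
clock: 76.15
eef_pos: [425.0, -256.4, 50.5]
tool_rot: [3.141, -0.0, -0.016]
force: [1.0, 0.6, 3.2]
width: -0.2
gripper_force: 1.8
```

Emit:
play_rows(targets=[[1,0,0,0.1,0],[1,0,0,0.2,0],[1,0,0,0.2,0]])

```text
clock: 76.45
eef_pos: [425.0, -256.4, 48.5]
tool_rot: [3.141, -0.0, -0.016]
force: [-0.5, -0.1, 4.4]
width: 0.3
gripper_force: 2.4
```

Emit:
play_rows(targets=[[1,0,0,0.1,0],[1,0,0,0.15,0],[1,0,0,0.15,0]])

```text
clock: 76.75
eef_pos: [425.0, -256.4, 48.2]
tool_rot: [3.14, -0.0, -0.016]
force: [-2.1, 1.7, 17.8]
width: 0.1
gripper_force: 9.0
```

Bottomed out (17.8 N). Retract and verify.

Emit:
play_rows(targets=[[1,0,0,0,0],[1,0,0,-2,0],[1,0,0,-6,0],[1,0,0,-11,0],[1,0,0,-16,0],[1,0,18,-20,0],[1,0,18,-20,0],[1,0,18,-20,0],[1,0,18,-20,0],[1,0,18,-20,0]])

```text
clock: 77.75
eef_pos: [420.0, -442.7, 246.6]
tool_rot: [3.138, -0.0, -0.025]
force: [0.6, 0.8, -0.2]
width: -0.2
gripper_force: 0.0
```

```bash
python3 -c "
from h import *
im,d=shot('top','t10.png'); P=cloud('top',d); h=P[...,2]; hsv=cv2.cvtColor(im,cv2.COLOR_RGB2HSV)
for c in ((631,-172),(629.5,-296),(506,-170),(504,-294)):
    m=(np.hypot(P[...,0]-c[0],P[...,1]-c[1])<56)&(im.min(2)>110)&(h>50); print(c,'alarm', fit(P,m&(h>86)) if (m&(h>86)).sum()>20 else 0)
g=(abs(hsv[...,0].astype(int)-65)<15)&(hsv[...,1]>100)&(P[...,1]<-200)&(P[...,1]>-320)&(P[...,0]>380)&(P[...,0]<470); print('btn',g.sum(),fit(P,g) if g.sum()>5 else 0)
plan((0,0,0,0)); fixmarks()
cv2.imwrite('pics/end.png',cv2.resize(im[100:280,130:435],None,fx=2.6,fy=2.6,interpolation=2)[:,:,::-1])
"
```

```text
(631, -172) alarm [ 630.4 -170.8   93.8   89.2  631.1 -171.6   53.9   51.6]
(629.5, -296) alarm [ 630.7 -295.4   94.    88.1  631.1 -296.2   55.    51.9]
(506, -170) alarm [ 506.9 -169.1   93.9   88.5  507.  -169.9   53.8   53.1]
(504, -294) alarm [ 505.3 -293.7   94.2   88.4  504.4 -295.5   55.7   52.4]
btn 67 [ 424.7 -258.3   62.4   37.5  424.4 -258.8   23.8   22.6]
at [ 420.7 -438.7  246.1] yaw -1.2 w -0.3 t 77.8 q [ 1.1   0.59 -0.56  1.6   0.35  1.05 -1.15] F [0.1 0.9 0.6]
[-42.98, -42.98, 24.61] -1.2 rows 13.1
smark [190, 207, 12, 8, 53] [ 435.1 -256.6   51.5]
smark [241, 223, 3, 3, 9] [ 511.5 -106.    58.4]
smark [161, 225, 4, 4, 11] [ 504.8 -351.8   58.2]
smark [239, 253, 4, 4, 11] [ 635.5 -109.3   57.8]
smark [154, 256, 4, 4, 14] [ 629.9 -354.1   57.6]
```

View pics/end.png

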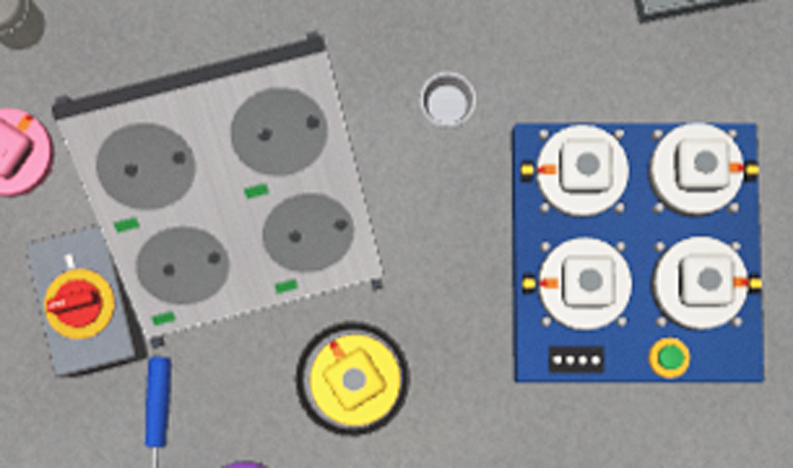

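The picture shows all four alarms in their nests with their LEDs at the eyes. The master is in its case, the isolator is off and the button is up again.

```bash
python3 -c "
from cell import ctrl
print(ctrl.finish_job())"
```

```text
the job is handed in; nothing more can be done
None
```

The job is handed in at about 78 s on the robot's clock. The last picture showed the isolator off, the master in its case and all four alarms seated with LEDs at the eyes. The green button went fully down once and is up again. The hand-in returned no verdict.

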